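# Run a drag test on shelf liner with a sprung slip tester

### The job

Reload the slip tester: lift the oblong load plate left from the last test out of the sled and set it aside flat on free bench, then set the square load plate flat down in the square yellow-walled recess of its sled, with the sled at home. Now take the sled's red handle and draw it out against its spring until the red pointer lines up with the orange marker, hold it there for a second without pulling past the marker, and ease it fully home again without letting it snap back, the plate still seated. Leave the marker and everything else on the bench as they are.

Things in the scene. Friction and masses are not known exactly. Their poses are not given: they have to be found in the camera images.
- tester: The slip tester, fixed to the bench: a grey base plate 370 x 150 x 12 mm lying on the bench, origin at the centre of its underside. Its +x is the pull direction; a blue block and steel spring barrel (up to 64 mm high, x = -184 to -103 mm) stand at its -x end, and a white scale strip lies on top along its -y edge. The sled slides on it along +x.
- sled (a joint): Pulled-out length of the sled in m: 0 = fully home (spring rests it there), up to 0.115, growing in the tester's +x. The spring pulls it home with 4 N at 0 and 100 N/m more. The sled is an aluminium deck 92 mm wide, from 45 mm behind to 115 mm ahead of the recess centre, its top 22 mm above the bench, and carries the recess, the handle and the pointer.
- seat (a point): Centre of the floor of the square recess in the sled, on the deck, 22 mm above the bench; axes parallel to the tester's, moves with the sled. The recess is 76 x 76 mm inside, between yellow walls 8 mm thick and 12 mm high.
- handle (a point): Grip point of the sled's red pull handle, an upright fin 14 mm thick along the tester's x, 64 mm wide along its y, from the deck (22 mm above the bench) up to 76 mm; the point is on its mid-plane, 62 mm above the bench (14 mm below its top), 97 mm ahead of the recess centre. Moves with the sled.
- pointer (a point): Middle of the small red pointer on the sled's -y side, in line with the handle, above the scale strip; moves with the sled; axes as the tester's.
- marker (a joint): Where the orange marker stands along the scale, in m: it equals the pulled-out length of the sled at which pointer and marker line up (0.05 to 0.095). It stays where it is set.
- mark (a point): Top of the orange marker's bar (6 mm wide along the tester's x) on the scale strip; axes as the tester's. Pointer and marker are in line when both have the same x in the tester's frame. The marker's grip stands at the -y edge of the base, up to 29 mm above the bench.
- square_plate: The square steel load plate, 72 x 72 mm, 14 mm thick, with a black grip block 28 x 28 mm standing on its centre from 14 to 48 mm above the underside, sides parallel to the plate's x and y. About 0.5 kg. Origin at the centre of its underside, z up.
- round_plate: A round steel load plate, 86 mm across, 14 mm thick, with a black grip block 28 x 28 mm standing on its centre from 14 to 48 mm above the underside, sides parallel to the plate's x and y; not needed. Origin at the centre of its underside.
- oblong_plate: An oblong steel load plate, 60 mm (x) by 44 mm (y), 14 mm thick, with a black grip block 28 x 28 mm standing on its centre from 14 to 48 mm above the underside, sides parallel to the plate's x and y. About 0.4 kg. It starts loose in the sled's recess, at any angle. Origin at the centre of its underside.
- bottle: Green bottle, 60 mm across, 170 mm high, standing on the robot's side of the tester (its +y side). Origin at the centre of its underside.
- can: Yellow can, 66 mm across, 100 mm high, standing on the far side of the tester. Origin at the centre of its underside.
- jar: Brown jar with a red lid, 60 mm across, 110 mm high, on the left. Origin at the centre of its underside.
- tub: White tub with a blue lid, 90 mm across, 75 mm high. Origin at the centre of its underside.
- tape_gun: Tape gun lying flat on the right: tape roll 90 mm across and 48 mm high centred 30 mm ahead of the origin, blue handle behind; from x = -88 to +92 mm. Origin on the bench.
- screwdriver: Orange screwdriver, 180 mm long, lying near left along its x axis. Origin on its underside.
There are look-alikes about, which are no part of the job. Leave any blue look-alike of the oblong_plate alone.

How it is judged:
On the way, in this order (a step that is already met when the one before it is completed fails the run):
1. the oblong plate lies flat on the bench, let go (height (world z) of oblong_plate between -0.003 and 0.003 m and angle between oblong_plate's own z axis and vertical below 0.06 rad and contact force between the fingers and oblong_plate below 0.2 N), for 0.2 s.
2. the square plate lies flat in the sled's recess, let go, with the sled at home (x of square_plate in the frame of seat between -0.005 and 0.005 m and y of square_plate in the frame of seat between -0.005 and 0.005 m and z of square_plate in the frame of seat between -0.003 and 0.003 m and angle between square_plate's own z axis and vertical below 0.06 rad and value of joint sled below 0.008 m and contact force between the fingers and square_plate below 0.2 N), for 0.3 s.
3. the sled is drawn out so that its pointer is within 6 mm of the marker, and held there 0.8 s with the plate seated (x of square_plate in the frame of seat between -0.005 and 0.005 m and y of square_plate in the frame of seat between -0.005 and 0.005 m and z of square_plate in the frame of seat between -0.003 and 0.003 m and angle between square_plate's own z axis and vertical below 0.06 rad and x of pointer in the frame of mark between -0.006 and 0.006 m and velocity of joint sled between -0.03 and 0.03 m/s), for 0.8 s.
At the end, for the whole second after the job is handed in: The oblong plate lies flat on the bench (within 3 mm in height, tilt under 0.06 rad); the square plate lies flat in the recess (within 5 mm of its centre each way and 3 mm in height, tilt under 0.06 rad), let go; the sled is home (under 5 mm out) and everything is at rest (x of square_plate in the frame of seat between -0.005 and 0.005 m and y of square_plate in the frame of seat between -0.005 and 0.005 m and z of square_plate in the frame of seat between -0.003 and 0.003 m and angle between each of square_plate, oblong_plate's own z axis and vertical below 0.06 rad and height (world z) of oblong_plate between -0.003 and 0.003 m and linear speed of each of oblong_plate, square_plate below 0.02 m/s and value of joint sled below 0.005 m and velocity of joint sled between -0.02 and 0.02 m/s); the robot touches nothing.
It fails at once if the sled pulled more than 15 mm past the marker (x of pointer in the frame of mark above 0.015 m).
It fails at once if the sled snapping back (faster than 0.3 m/s) (velocity of joint sled below -0.3 m/s).
It fails at once if the marker shifted by more than 8 mm (distance of mark from where it was at the start of the episode above 0.008 m).
It fails at once if any other thing on the bench (round plate, bottle, can, jar, tub, tape gun, screwdriver) shifted by more than 30 mm, or a standing one tipped (distance of any of round_plate, bottle, can, jar, tub, tape_gun, screwdriver from where it was at the start of the episode above 0.03 m or angle between any of bottle, can, jar, tub's own z axis and vertical above 0.4 rad).
It also fails if it takes over 72 s, if anything falls off the work surface, if the arm or the gripper's body presses on something with over 40 N, if the wrist force passes 120 N, or if a joint passes its speed limit or range.

### The arm

A 6-joint arm with a two-finger parallel gripper is mounted at the origin on the work surface. World frame = base frame: x ahead of the robot, y to its left, z up, the work surface at z = 0. Lengths are in m, angles in rad, forces in N, time in s.
With the tool pointing down it reaches from about 0.35 to 1 m from the base axis. Payload 7.1 kg.
Tool frame: the origin (TCP) lies midway between the tips of the shut fingers; the grasp point (between the pads) lies 19 mm behind it (robot.pinch_z is the distance from the TCP to the grasp point, in m); z points along the fingers, x is the direction in which the jaws open and shut, and the axes are right-handed (so a half turn about z gives the same grasp; the last joint's range is limited). The gripper opens to 85 mm and grips with 20 to 120 N. Pads are 22 mm wide; open, the fingers measure 114 mm over their backs; the gripper's body (76 mm by 85 mm) begins 54 mm behind the grasp point. The pads swing forward as they close: fully open they stand 13 mm farther back than shut.
Start: joints at [-1.169, 0.423, 1.63, -0, 1.089, -0.019], TCP at [0.255, -0.57, 0.206] pointing down, gripper open.
Joint ranges: [-3, 3], [-0.9, 2.11], [0.09, 2.58], [-1.31, 4.45], [0.11, 2.69], [-2.54, 2.54]. Speed limits (rad/s): [2.39, 2.39, 3.01, 3.14, 3.14, 3.14].

### API

Orientations are given as a unit quaternion [w, x, y, z].
In Python, from cell import status, vision, robot gives the robot as it stands.
- The arm moves only by the shell command python3 -m crank 'ROWS' [OPENING] [FORCE]. ROWS is JSON, a list of rows, each a list of 2 entries, a list of its own where there are three numbers: the shift along the tool's x, y, z in m, then the turn, a rotation vector about the tool's x, y, z in degrees. A call has 1 to 5 rows; each row shifts and turns the commanded pose from where the row before left it, along the tool's axes as they then stand; what a row does not reach is not made up. A row lasts 1/10 s, in which the tool goes at most 50 mm and 8.59 degrees, less where a joint would pass 70% of its speed; a pose out of reach is approached as far as the arm can. A call with a gripper value outside its range is refused whole. OPENING is the opening, from 0 (shut) to 1 (fully open), set as the call begins (- or left out, the last holds). The fingers move at their own pace and stop on an object; FORCE is the grip in N (left out, the last holds). Time passes only in rows, so rows that do not move let the fingers close. It gives the time, the measured TCP pose, the force and the opening at its end, in the units of the state.
- status.sense(): the state, without advancing time (a new reading comes with each control period).
- vision.capture(name): name is "scene" or "top"; returns a dict with "frame" (480x640x3 uint8, red, green, blue), "depth" (480x640 float32, m along the optical axis (not along the pixel's ray), 0 where there is no reading), "intrinsics" (3x3 intrinsics, pixels), "k1" (the pictures are not rectified: a ray, as slopes to the right and down, at radius r is drawn at 1 + k1 r^2 times it, then the intrinsics apply), "world_from_camera" (4x4, takes a point from camera to world coordinates). Camera axes: x right, y up, looking along -z (the intrinsics and any distortion apply to the point x, -y, -z); pixel columns grow to the right and rows downward; lengths in m; the calibration is good to about 2 mm. A picture is of the moment at which its call begins.
- robot.close_job(): hands the job in, once; it reports no verdict.
The state is a dict: "time": time; "joint_positions": joint angles; "qd": joint speeds; "joint_torque": joint torques, N m; "eef_pos": TCP position; "orientation": TCP orientation; "contact_force": force on the tool from outside, world axes, zero at the start; "moment": the same for the moment, N m; "gripper_width": finger opening in m.
Only numpy, scipy, OpenCV 4.12 (cv2) and the standard library are available. Lean on these libraries where they do the work, as an engineer would, in place of code of your own. Each camera call takes 0.05 s, during which the arm holds its last target.

## Working session

There is one attempt and no reset: what is moved stays moved. The work goes in short steps, Python scripts to look and compute and a shell command to move; the robot and the scene stay as the last step left them, time stands still between calls to the robot, and variables do not carry over. Pictures are saved under pics/ and viewed, and the job is handed in when it is done.

```bash
ls; mkdir -p pics
python3 - <<'E'
from cell import status, vision, robot
import cv2,numpy as np
print(status.sense(), robot.pinch_z)
for n in("scene","top"):
    c=vision.capture(n); cv2.imwrite(f"pics/{n}0.png",c["frame"][:,:,::-1]); np.savez(f"{n}0.npz",**c)
    print(n,c["intrinsics"],c["k1"],c["world_from_camera"])
E
```

```text
pics
{'time': 0.0, 'joint_positions': array([-1.16900176e+00,  4.23823197e-01,  1.63070750e+00,  1.06705119e-05,
        1.08859879e+00, -1.89843315e-02]), 'qd': array([ 0.00089995,  0.00017094,  0.00094683,  0.00166521, -0.00151814,
       -0.00070755]), 'joint_torque': array([-6.09139861e-04, -5.57386351e+01, -2.81740969e+01, -1.64237595e-04,
        7.44941644e-03,  4.68622432e-06]), 'eef_pos': array([ 0.25509764, -0.56991946,  0.20514986]), 'orientation': array([-4.33979806e-04,  8.39185968e-01, -5.43844023e-01, -6.34153291e-04]), 'contact_force': array([ 0.30981873, -0.75425717, -0.16491418]), 'moment': array([-0.00214011,  0.01355409, -0.00828462]), 'gripper_width': 0.08548833197875962} 0.0187
scene [[472.71632506   0.         329.26896351]
 [  0.         472.71632506 239.53097742]
 [  0.           0.           1.        ]] -0.1067586718233641 [[-0.66052944 -0.65190799  0.3724471   0.9271987 ]
 [ 0.7506985  -0.56528704  0.34190982  0.44118243]
 [-0.01235422  0.50543698  0.86277508  1.04714679]
 [ 0.          0.          0.          1.        ]]
top [[476.43686583   0.         327.66359725]
 [  0.         476.43686583 240.75150106]
 [  0.           0.           1.        ]] -0.03293179068660167 [[ 0.02243461  0.98283839 -0.18309938  0.32234964]
 [-0.99974551  0.02248834 -0.00178317  0.01823667]
 [ 0.00236504  0.18309279  0.98309279  1.11545397]
 [ 0.          0.          0.          1.        ]]
```

View pics/scene0.png

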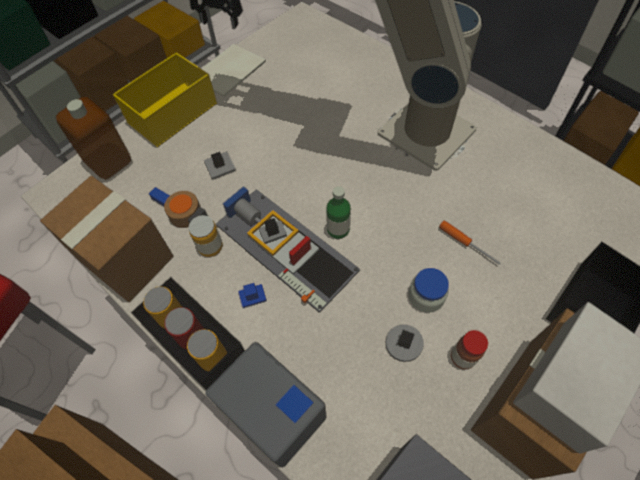

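View pics/top0.png

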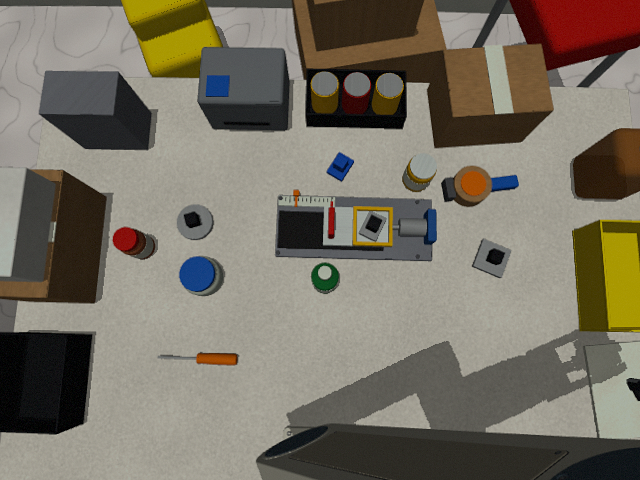

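The top view shows the oblong plate in the recess at about (374,225), the square plate at (491,258), the handle at (332,221), the marker at (296,197) and the blue look-alike at (340,166). I'll enlarge these areas.

```bash
cat > h.py <<'E'
import numpy as np,cv2
from cell import status, vision, robot
def load(f): return dict(np.load(f))
def unproj(c,pts,z):
    """pixels -> world points at height z"""
    K=c["intrinsics"];k=float(c["k1"]);T=c["world_from_camera"]
    out=[]
    for (u,v) in pts:
        d=np.array([(u-K[0,2])/K[0,0],(v-K[1,2])/K[1,1]])
        s=d.copy()
        for _ in range(20): s=d/(1+k*(s@s))
        r=T[:3,:3]@np.array([s[0],-s[1],-1]);o=T[:3,3]
        out.append(o+r*(z-o[2])/r[2])
    return np.array(out)
def ray(c,p):
    a=unproj(c,[p],0.)[0];o=c["world_from_camera"][:3,3];d=a-o;return o,d/np.linalg.norm(d)
def tri(c1,p1,c2,p2):
    o1,d1=ray(c1,p1);o2,d2=ray(c2,p2)
    s=np.linalg.lstsq(np.stack([d1,-d2],1),o2-o1,rcond=None)[0]
    a=o1+s[0]*d1;b=o2+s[1]*d2
    return (a+b)/2,np.linalg.norm(a-b)
def proj(c,P):
    T=np.linalg.inv(c["world_from_camera"]);q=T[:3,:3]@np.array(P)+T[:3,3]
    s=np.array([q[0],-q[1]])/-q[2];s=s*(1+float(c["k1"])*(s@s))
    K=c["intrinsics"];return s*[K[0,0],K[1,1]]+[K[0,2],K[1,2]]
def crop(c,x,y,w,h,s,f):
    im=c["frame"][y:y+h,x:x+w,::-1]
    im=cv2.resize(np.ascontiguousarray(im),None,fx=s,fy=s,interpolation=cv2.INTER_CUBIC);
    for i in range(0,w,10):
        cv2.line(im,(i*s,0),(i*s,6),(0,0,255),1)
        if i%20==0: cv2.putText(im,str(x+i),(i*s,16),0,.4,(0,0,255),1)
    for i in range(0,h,10):
        cv2.line(im,(0,i*s),(6,i*s),(0,0,255),1)
        if i%20==0: cv2.putText(im,str(y+i),(8,i*s+4),0,.4,(0,0,255),1)
    cv2.imwrite(f,im)
E
python3 - <<'E'
from h import *
t=load("top0.npz");s=load("scene0.npz")
crop(t,268,182,130,90,6,"pics/c1.png");crop(t,390,180,130,100,6,"pics/c2.png")
crop(s,200,180,160,130,5,"pics/c3.png");crop(s,190,135,70,60,8,"pics/c4.png")
E
```

```text
(no output)
```

View pics/c1.png

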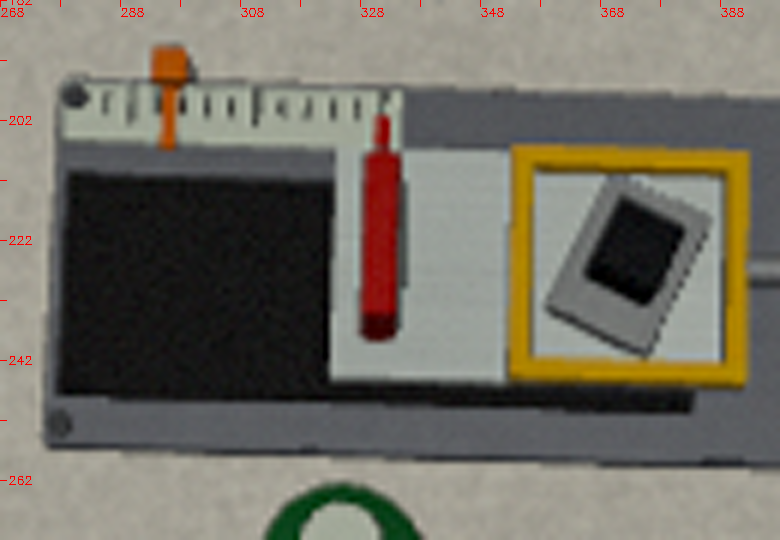

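View pics/c2.png

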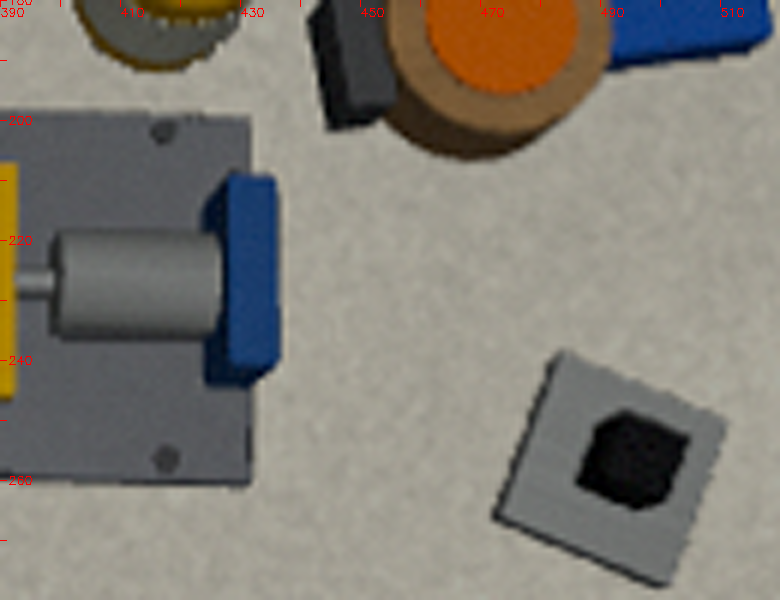

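View pics/c3.png

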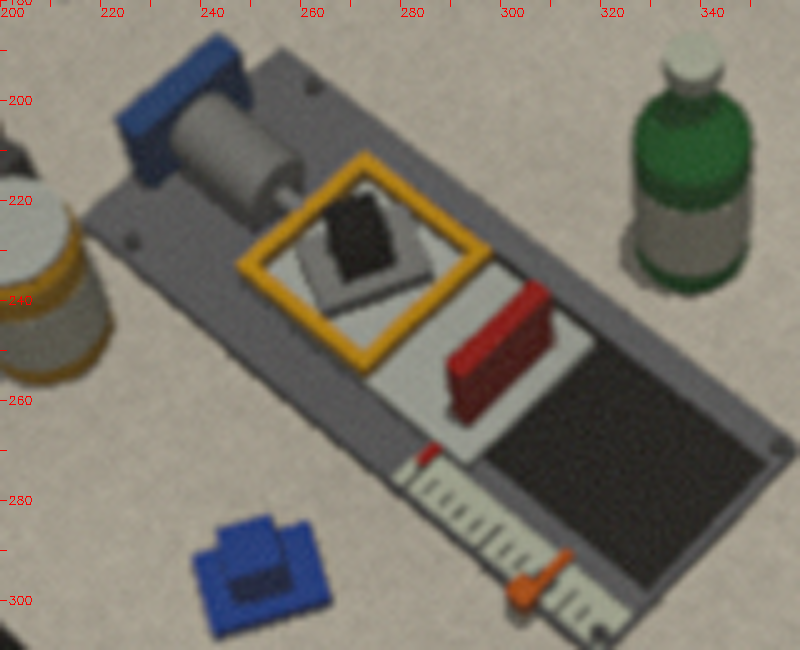

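View pics/c4.png

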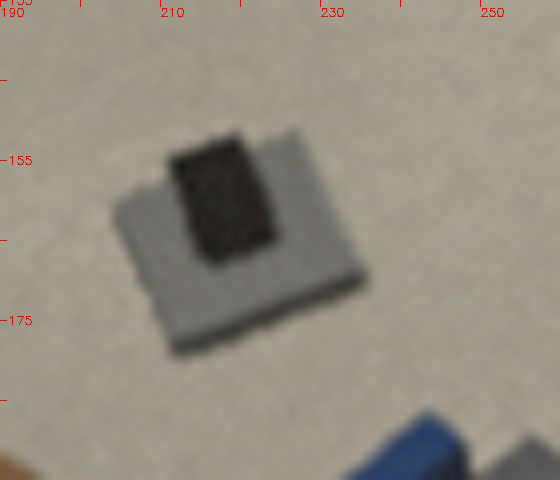

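Run:
```python
from h import *
np.set_printoptions(precision=4,suppress=True)
t=load("top0.npz");s=load("scene0.npz")
def cp(p,x,y,k): return [((a+.5)/k-.5+x,(b+.5)/k-.5+y) for a,b in p]
T1=lambda p:cp(p,268,182,6)
T2=lambda p:cp(p,390,180,6)
S3=lambda p:cp(p,200,180,5)
S4=lambda p:cp(p,190,135,8)
def show(n,c,p,z):
    w=unproj(c,p,z);print(n,w[:,:2].tolist() if 0 else w[:,:2].round(4).tolist(),'c',w.mean(0).round(4),'sides',np.linalg.norm(np.diff(np.vstack([w,w[:1]]),axis=0),axis=1).round(4))
    e=np.diff(np.vstack([w,w[:1]]),axis=0);print('   angs',np.degrees(np.arctan2(e[:,1],e[:,0])).round(1))
show('walls top',t,T1([(512,146),(750,151),(747,385),(508,379)]),.034)
show('walls scn',s,S3([(365,151),(492,250),(364,373),(236,265)]),.034)
show('sq top',t,T2([(562,351),(727,420),(668,585),(497,515)]),.014)
show('sq scn',s,S4([(115,208),(297,130),(368,275),(178,348)]),.014)
show('ob top',t,T1([(619,176),(712,216),(650,352),(547,302)]),.036)
show('ob scn',s,S3([(302,240),(392,200),(434,270),(325,312)]),.036)
show('marker bar top',t,T1([(167,90),(167,148)]),.016)
show('marker bar scn',s,S3([(571,553),(540,585)]),.016)
show('pointer top',t,T1([(383,116),(383,148)]),.022)
show('pointer scn',s,S3([(437,449),(422,461)]),.022)
show('handle top z76',t,T1([(366,152),(401,152),(396,313),(362,313)]),.076)
show('handle scn z76',s,S3([(447,359),(530,282),(552,293),(467,368)]),.076)
show('base corners',t,T1([(60,85),(45,448)])+T2([(250,116),(250,487)]),.012)
# tri heights
print(tri(t,T1([(512,146)])[0],s,S3([(236,265)])[0]) , tri(t,T1([(508,379)])[0],s,S3([(492,250)])[0]))
for a,b in zip(range(4),range(4)):pass
P=T2([(562,351),(727,420),(668,585),(497,515)]);Q=S4([(115,208),(297,130),(368,275),(178,348)])
for p in P: print('sq',min((tri(t,p,s,q) for q in Q),key=lambda r:r[1]))
P=T1([(619,176),(712,216),(650,352),(547,302)]);Q=S3([(302,240),(392,200),(434,270),(325,312)])
for p in P: print('ob',min((tri(t,p,s,q) for q in Q),key=lambda r:r[1]))
```

```text
walls top [[0.6081, -0.0371], [0.6083, -0.13], [0.5154, -0.1286], [0.5157, -0.0367]] c [ 0.5619 -0.0831  0.034 ] sides [0.093  0.0928 0.0919 0.0924]
   angs [-89.9 179.1  89.8  -0.2]
walls scn [[0.519, -0.1301], [0.5197, -0.039], [0.6123, -0.038], [0.6108, -0.1307]] c [ 0.5654 -0.0845  0.034 ] sides [0.0911 0.0926 0.0927 0.0918]
   angs [ 89.6   0.6 -90.9 179.6]
sq top [[0.5423, -0.3474], [0.5162, -0.4117], [0.4506, -0.3855], [0.4766, -0.3194]] c [ 0.4964 -0.366   0.014 ] sides [0.0694 0.0706 0.071  0.0714]
   angs [-112.1  158.2   68.5  -23. ]
sq scn [[0.5195, -0.411], [0.4524, -0.3878], [0.4811, -0.3185], [0.5464, -0.3456]] c [ 0.4999 -0.3657  0.014 ] sides [0.071  0.0751 0.0707 0.0708]
   angs [ 160.9   67.5  -22.5 -112.4]
ob top [[0.5965, -0.0787], [0.5814, -0.1149], [0.5271, -0.091], [0.5458, -0.0512]] c [ 0.5627 -0.084   0.036 ] sides [0.0392 0.0593 0.044  0.0576]
   angs [-112.7  156.2   64.8  -28.5]
ob scn [[0.5792, -0.1149], [0.5321, -0.0972], [0.5481, -0.052], [0.6012, -0.0761]] c [ 0.5651 -0.085   0.036 ] sides [0.0503 0.048  0.0583 0.0446]
   angs [ 159.4   70.6  -24.4 -1
[... 1081 characters left out ...]
float64(0.07020129723439356)) (array([ 0.5175, -0.0385,  0.0312]), np.float64(0.0041552909980581455))
sq (array([ 0.5439, -0.3499,  0.0077]), np.float64(0.0009680476652416401))
sq (array([ 0.5174, -0.4141,  0.0095]), np.float64(0.0013361083422230996))
sq (array([ 0.4515, -0.387 ,  0.0133]), np.float64(0.0027839590206852334))
sq (array([ 0.478 , -0.3222,  0.0078]), np.float64(0.0018499696139557336))
ob (array([ 0.5986, -0.0797,  0.0285]), np.float64(0.0006254148472299219))
ob (array([ 0.5804, -0.1141,  0.0385]), np.float64(0.0012371383689398776))
ob (array([ 0.5297, -0.0943,  0.035 ]), np.float64(0.007797887153726536))
ob (array([ 0.5468, -0.0521,  0.034 ]), np.float64(0.0019005089953594572))
```

```bash
cat >> h.py <<'E'
from scipy.spatial.transform import Rotation as R
def plan(x,y,z,th=None,n=None,step=.045):
    st=status.sense();p=np.array(st["eef_pos"]);q=st["orientation"]
    r=R.from_quat(list(q[1:])+[q[0]])
    X=r.as_matrix()[:,0]; t0=np.degrees(np.arctan2(X[1],X[0]))
    if th is None: th=t0
    t=np.radians(th); tx=np.array([np.cos(t),np.sin(t),0]);tz=np.array([0,0,-1.])
    g=R.from_matrix(np.stack([tx,np.cross(tz,tx),tz],1))
    rv=(r.inv()*g).as_rotvec(); d=np.array([x,y,z])-p
    k=n or int(max(np.ceil(np.linalg.norm(d)/step),np.ceil(np.degrees(np.linalg.norm(rv))/8.5),1))
    print("t",round(float(st["time"]),2),"pos",p.round(4),"th",round(t0,2),"tilt",round(np.degrees(np.arccos(-r.as_matrix()[2,2])),2),"F",np.round(st["contact_force"],1),"w",round(float(st["gripper_width"]),4),"q6",round(st["joint_positions"][5],2))
    rows=[]
    for i in range(k):
        s=(r.inv().apply(d/k)); rows.append([[round(float(v),4) for v in s],[round(float(v),1) for v in np.degrees(rv/k)]]); r=r*R.from_rotvec(rv/k)
    for i in range(0,k,5): print(str(rows[i:i+5]).replace(" ",""))
E
python3 -c "
from h import *
t=load('top0.npz');s=load('scene0.npz')
print('bottle',unproj(t,[(324,271)],.17),unproj(s,[(338.5,191)],.17),'tape',unproj(t,[(473,185)],.048))
plan(.5635,-.084,.15,-25)"
```

```text
bottle [[0.43689769 0.02588201 0.17      ]] [[0.4379758  0.02445156 0.17      ]] tape [[ 0.66161056 -0.31685286  0.048     ]]
t 0.1 pos [ 0.2551 -0.57    0.2052] th -65.89 tilt 0.08 F [0.2 0.6 0.2] w 0.0855 q6 -0.02
[[[-0.0244,-0.0369,0.0043],[-0.0,0.0,-3.1]],[[-0.0224,-0.0382,0.0043],[-0.0,0.0,-3.1]],[[-0.0202,-0.0394,0.0043],[-0.0,0.0,-3.1]],[[-0.018,-0.0404,0.0043],[-0.0,0.0,-3.1]],[[-0.0158,-0.0414,0.0043],[-0.0,0.0,-3.1]]]
[[[-0.0135,-0.0422,0.0043],[-0.0,0.0,-3.1]],[[-0.0112,-0.0428,0.0043],[-0.0,0.0,-3.1]],[[-0.0088,-0.0434,0.0043],[-0.0,0.0,-3.1]],[[-0.0064,-0.0438,0.0043],[-0.0,0.0,-3.1]],[[-0.004,-0.0441,0.0043],[-0.0,0.0,-3.1]]]
[[[-0.0016,-0.0442,0.0043],[-0.0,0.0,-3.1]],[[0.0009,-0.0443,0.0042],[-0.0,0.0,-3.1]],[[0.0033,-0.0442,0.0042],[-0.0,0.0,-3.1]]]
```

```bash
python3 -m crank '[[[-0.024,-0.037,0.004],[0,0,-3]],[[-0.022,-0.038,0.004],[0,0,-3]],[[-0.020,-0.039,0.004],[0,0,-3]],[[-0.018,-0.040,0.004],[0,0,-3]],[[-0.016,-0.041,0.004],[0,0,-3]]]' 1 60
python3 -m crank '[[[-0.0135,-0.042,0.004],[0,0,-3]],[[-0.011,-0.043,0.004],[0,0,-3]],[[-0.009,-0.043,0.004],[0,0,-3]],[[-0.006,-0.044,0.004],[0,0,-3]],[[-0.004,-0.044,0.004],[0,0,-3]]]'
python3 -c "
from h import *
plan(.5635,-.084,.15,-25)"
```

```text
time: 0.6
eef_pos: [0.3746, -0.384, 0.1855]
orientation: [-0.0, 0.903, -0.429, -0.0]
contact_force: [0.7, 0.1, 0.7]
gripper_width: 0.0853
time: 1.1
eef_pos: [0.4967, -0.1996, 0.1656]
orientation: [0.0, 0.952, -0.307, -0.0]
contact_force: [0.2, -0.8, -1.4]
gripper_width: 0.0855
t 1.1 pos [ 0.4967 -0.1996  0.1656] th -35.77 tilt 0.02 F [ 0.2 -0.8 -1.4] w 0.0855 q6 0.22
[[[-0.0045,-0.0443,0.0052],[0.0,0.0,-3.6]],[[-0.0017,-0.0445,0.0052],[0.0,0.0,-3.6]],[[0.0011,-0.0445,0.0052],[0.0,0.0,-3.6]]]
```

```bash
python3 -m crank '[[[-0.0045,-0.044,0.005],[0,0,-3.6]],[[-0.002,-0.0445,0.005],[0,0,-3.6]],[[0.001,-0.0445,0.025],[0,0,-3.6]],[[0,0,0.025],[0,0,0]],[[0,0,0],[0,0,0]]]'
python3 -c "
from h import *
plan(.5635,-.084,.05,-25)
for n in ('scene','top'):
    c=vision.capture(n);np.savez(n+'1.npz',**c)
    u,v=proj(c,[.5635,-.084,.07]); crop(c,int(u)-60,int(v)-45,120,90,6,f'pics/{n}1.png')
"
```

```text
time: 1.6
eef_pos: [0.5598, -0.0849, 0.1032]
orientation: [0.0, 0.976, -0.216, -0.003]
contact_force: [-0.3, -0.2, -0.1]
gripper_width: 0.0852
t 1.6 pos [ 0.5598 -0.0849  0.1032] th -24.95 tilt 0.38 F [-0.3 -0.2 -0.1] w 0.0852 q6 0.26
[[[0.0017,-0.0012,0.0266],[0.1,0.2,0.0]],[[0.0016,-0.0012,0.0266],[0.1,0.2,0.0]]]
```

View pics/scene1.png

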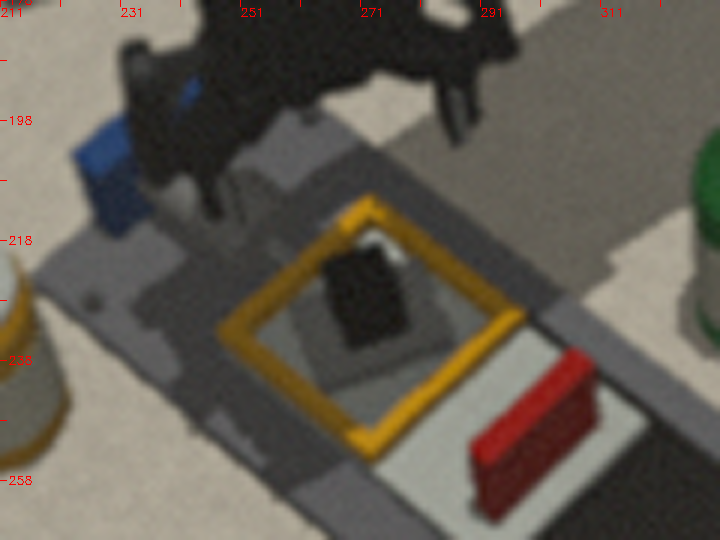

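View pics/top1.png

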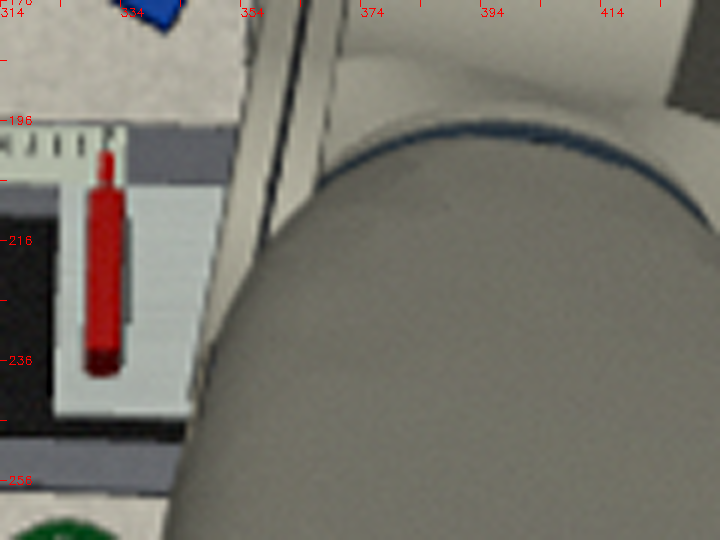

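```bash
python3 -m crank '[[[0.002,-0.001,0.02],[0,0,0]],[[0.002,-0.001,0.02],[0,0.3,0]],[[0,0,0.02],[0,0,0]],[[0,0,0],[0,0,0]]]'
python3 -c "
from h import *
plan(.5637,-.0845,.042,-25)"
```

```text
time: 2.1
eef_pos: [0.5655, -0.0875, 0.0458]
orientation: [0.001, 0.976, -0.218, 0.001]
contact_force: [0.2, -0.3, 0.0]
gripper_width: 0.0855
t 2.1 pos [ 0.5655 -0.0875  0.0458] th -25.2 tilt 0.17 F [ 0.2 -0.3  0. ] w 0.0855 q6 0.27
[[[-0.0029,-0.002,0.0038],[0.0,-0.2,-0.2]]]
```

```bash
python3 -m crank '[[[-0.003,-0.002,0.004],[0,-0.2,0]],[[0,0,0],[0,0,0]]]'
python3 -m crank '[[[0,0,0],[0,0,0]],[[0,0,0],[0,0,0]],[[0,0,0],[0,0,0]],[[0,0,0],[0,0,0]],[[0,0,0],[0,0,0]]]' 0 60
python3 -c "
from h import *
plan(.5637,-.0845,.142,-25)"
```

```text
time: 2.3
eef_pos: [0.5652, -0.0838, 0.0435]
orientation: [0.0, 0.976, -0.218, 0.001]
contact_force: [-0.3, -0.0, 0.7]
gripper_width: 0.0853
time: 2.8
eef_pos: [0.5646, -0.0833, 0.0429]
orientation: [0.0, 0.976, -0.217, 0.0]
contact_force: [-2.3, 0.8, 6.2]
gripper_width: 0.024
t 2.8 pos [ 0.5646 -0.0833  0.0429] th -25.09 tilt 0.06 F [-2.3  0.8  6.2] w 0.024 q6 0.27
[[[-0.0001,0.0005,-0.033],[0.0,-0.0,-0.0]],[[-0.0001,0.0005,-0.033],[0.0,-0.0,-0.0]],[[-0.0001,0.0005,-0.033],[0.0,-0.0,-0.0]]]
```

```bash
python3 -m crank '[[[0,0,-0.01],[0,0,0]],[[0,0,-0.02],[0,0,0]],[[0,0,-0.02],[0,0,0]],[[0,0,0],[0,0,0]]]'
python3 -c "
from h import *
plan(.40,-.13,.12,-25)
for n in ('scene',):
    c=vision.capture(n);np.savez(n+'2.npz',**c)
    u,v=proj(c,[.5635,-.084,.07]); crop(c,int(u)-60,int(v)-45,120,90,6,f'pics/{n}2.png')
"
```

```text
time: 3.2
eef_pos: [0.5665, -0.0837, 0.0948]
orientation: [0.0, 0.976, -0.217, 0.003]
contact_force: [1.2, -0.7, -5.7]
gripper_width: 0.0238
t 3.2 pos [ 0.5665 -0.0837  0.0948] th -25.09 tilt 0.35 F [ 1.2 -0.7 -5.7] w 0.0238 q6 0.27
[[[-0.0328,0.0281,-0.0065],[-0.0,-0.1,-0.0]],[[-0.0328,0.0281,-0.0065],[-0.0,-0.1,-0.0]],[[-0.0328,0.0281,-0.0064],[-0.0,-0.1,-0.0]],[[-0.0328,0.0281,-0.0064],[-0.0,-0.1,-0.0]]]
```

View pics/scene2.png

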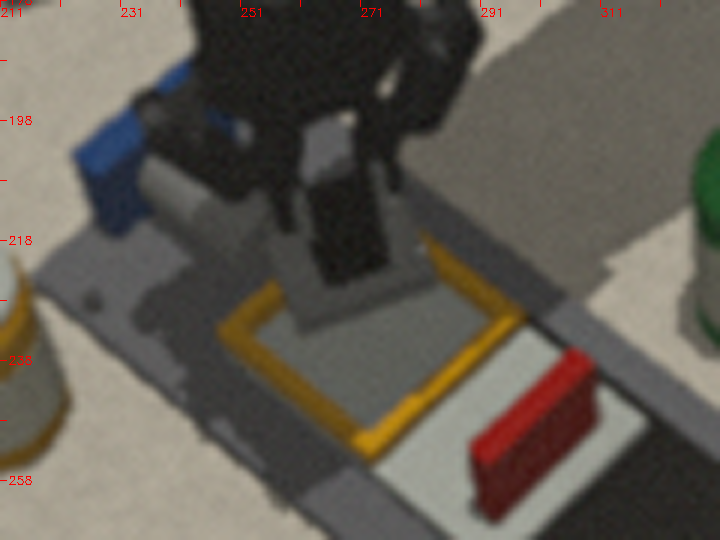

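The oblong plate is lifted level in the jaws and clear of the yellow walls. I'll carry it to free bench.

```bash
python3 -m crank '[[[-0.033,0.028,-0.005],[0,-0.3,0]],[[-0.033,0.028,-0.005],[0,0,0]],[[-0.033,0.028,0],[0,0,0]],[[-0.033,0.028,0],[0,0,0]],[[0,0,0.04],[0,0,0]]]'
python3 -m crank '[[[0,0,0.015],[0,0,0]],[[0,0,0],[0,0,0]],[[0,0,0],[0,0,0]]]'
python3 -c "
from h import *
plan(.40,-.13,.0225,-25)"
```

```text
time: 3.75
eef_pos: [0.3947, -0.1296, 0.0653]
orientation: [0.0, 0.976, -0.218, 0.0]
contact_force: [3.5, -0.1, -4.6]
gripper_width: 0.0234
time: 4.05
eef_pos: [0.3972, -0.1287, 0.0473]
orientation: [-0.0, 0.976, -0.217, -0.003]
contact_force: [0.2, -0.3, -4.6]
gripper_width: 0.0237
t 4.05 pos [ 0.3972 -0.1287  0.0473] th -25.09 tilt 0.29 F [ 0.2 -0.3 -4.6] w 0.0237 q6 0.1
[[[0.0032,0.0,0.0248],[0.0,0.3,-0.1]]]
```

```bash
python3 -m crank '[[[0,0,0.01],[0,0.2,0]],[[0,0,0.009],[0,0,0]],[[0,0,0.004],[0,0,0]],[[0,0,0.002],[0,0,0]],[[0,0,0],[0,0,0]]]'
python3 -c "
from h import *
plan(.40,-.13,.0225,-25)"
```

```text
time: 4.55
eef_pos: [0.3976, -0.1287, 0.0226]
orientation: [-0.0, 0.976, -0.217, -0.0]
contact_force: [-0.5, -0.0, -4.9]
gripper_width: 0.0237
t 4.55 pos [ 0.3976 -0.1287  0.0226] th -25.08 tilt 0.02 F [-0.5 -0.  -4.9] w 0.0237 q6 0.1
[[[0.0027,0.0001,0.0001],[0.0,0.0,-0.1]]]
```

Not touching yet; I'll ease down until there is contact.

```bash
python3 -m crank '[[[0,0,0.0007],[0,0,0]],[[0,0,0.0007],[0,0,0]],[[0,0,0],[0,0,0]]]'
python3 -m crank '[[[0,0,0.0007],[0,0,0]],[[0,0,0],[0,0,0]]]'
```

```text
time: 4.85
eef_pos: [0.3977, -0.1288, 0.0214]
orientation: [0.0, 0.976, -0.217, 0.0]
contact_force: [0.3, 0.2, -5.0]
gripper_width: 0.0237
time: 5.05
eef_pos: [0.3975, -0.1286, 0.021]
orientation: [-0.0, 0.976, -0.217, -0.0]
contact_force: [-1.0, 3.5, 2.7]
gripper_width: 0.0234
```

```bash
python3 -m crank '[[[0,0,0],[0,0,0]],[[0,0,0],[0,0,0]],[[0,0,0],[0,0,0]],[[0,0,-0.01],[0,0,0]],[[0,0,-0.03],[0,0,0]]]' 1
python3 -m crank '[[[0,0,-0.04],[0,0,0]],[[0,0,-0.04],[0,0,0]]]'
python3 -c "
from h import *
plan(.498,-.366,.13,-22.3)
c=vision.capture('scene');np.savez('scene3.npz',**c)
u,v=proj(c,[.4,-.13,.0]); crop(c,int(u)-60,int(v)-45,120,90,6,f'pics/s3.png')
"
```

```text
time: 5.55
eef_pos: [0.396, -0.1283, 0.0599]
orientation: [-0.0, 0.976, -0.217, -0.002]
contact_force: [1.1, -0.8, 0.3]
gripper_width: 0.0855
time: 5.75
eef_pos: [0.397, -0.1286, 0.1423]
orientation: [-0.0, 0.976, -0.217, -0.0]
contact_force: [0.7, -0.3, -0.7]
gripper_width: 0.0853
t 5.75 pos [ 0.397  -0.1286  0.1423] th -25.09 tilt 0.05 F [ 0.7 -0.3 -0.7] w 0.0853 q6 0.1
[[[0.032,0.0287,0.002],[0.0,0.0,-0.5]],[[0.0318,0.0289,0.002],[0.0,0.0,-0.5]],[[0.0316,0.0292,0.002],[0.0,0.0,-0.5]],[[0.0313,0.0295,0.002],[0.0,0.0,-0.5]],[[0.0311,0.0297,0.002],[0.0,0.0,-0.5]]]
[[[0.0308,0.03,0.002],[0.0,0.0,-0.5]]]
```

View pics/s3.png

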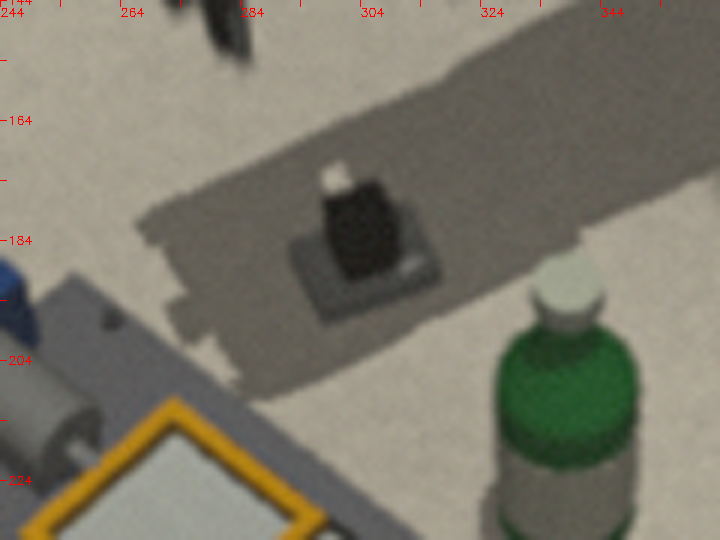

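The oblong plate lies flat on the bench around (302,190), about 100 mm from the tester. Next, the square plate.

```bash
python3 -m crank '[[[0.032,0.0285,0.002],[0,0,-0.5]],[[0.032,0.029,0.002],[0,0,-0.5]],[[0.0315,0.029,0.002],[0,0,-0.5]],[[0.031,0.0295,0.002],[0,0,-0.5]],[[0.031,0.030,0.002],[0,0,-0.5]]]'
python3 -m crank '[[[0.031,0.030,0.002],[0,0,-0.4]],[[0,0,0.02],[0,0,0]],[[0,0,0],[0,0,0]],[[0,0,0],[0,0,0]]]'
python3 -c "
from h import *
plan(.498,-.366,.021,-22.3)
c=vision.capture('top');np.savez('t4.npz',**c)
crop(c,420,200,120,90,6,f'pics/t4.png')
c=vision.capture('scene')
crop(c,170,110,120,90,6,f'pics/s4.png')
"
```

```text
time: 6.3
eef_pos: [0.4822, -0.3281, 0.1313]
orientation: [0.0, 0.981, -0.196, 0.0]
contact_force: [0.6, 1.6, -0.3]
gripper_width: 0.0855
time: 6.7
eef_pos: [0.498, -0.3652, 0.1086]
orientation: [-0.0, 0.981, -0.192, -0.001]
contact_force: [0.2, -0.0, 1.0]
gripper_width: 0.0852
t 6.7 pos [ 0.498  -0.3652  0.1086] th -22.19 tilt 0.12 F [ 0.2 -0.   1. ] w 0.0852 q6 -0.26
[[[0.0002,0.0004,0.0438],[-0.0,0.1,0.1]],[[0.0002,0.0004,0.0438],[-0.0,0.1,0.1]]]
```

View pics/t4.png

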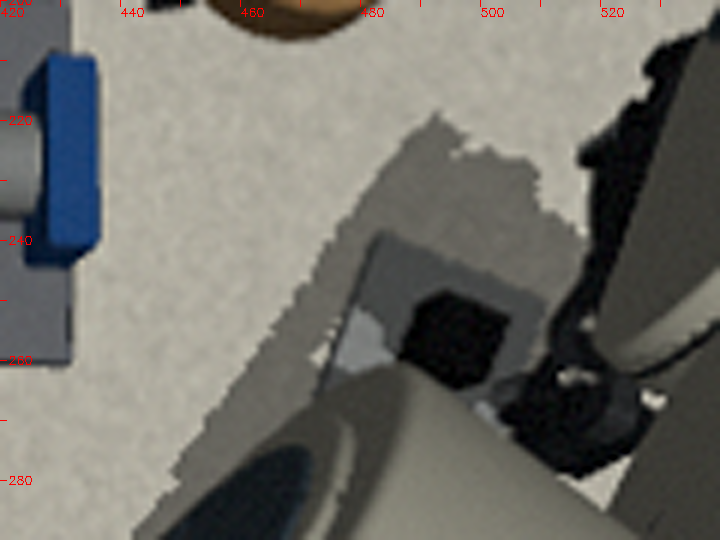

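View pics/s4.png

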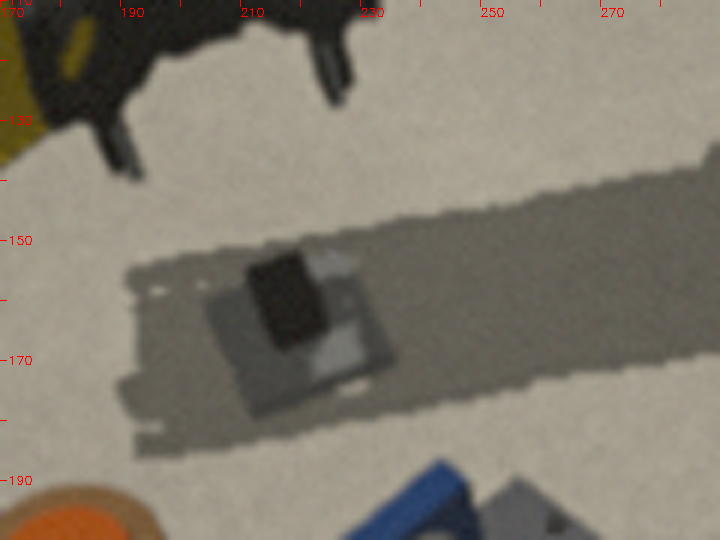

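The square plate is at around (222,162) in the scene view, and the jaws line up with its block sides. Descending.

```bash
python3 -m crank '[[[0,0.0005,0.025],[0,0,0.1]],[[0,0.0005,0.03],[0,0,0]],[[0,0,0.022],[0,0,0]],[[0,0,0.010],[0,0,0]],[[0,0,0],[0,0,0]]]'
python3 -m crank '[[[0,0,0],[0,0,0]],[[0,0,0],[0,0,0]],[[0,0,0],[0,0,0]],[[0,0,0],[0,0,0]],[[0,0,0],[0,0,0]]]' 0 60
python3 -m crank '[[[0,0,0],[0,0,0]],[[0,0,0],[0,0,0]]]'
python3 -c "
from h import *
plan(.5635,-.084,.1,0)"
```

```text
time: 7.3
eef_pos: [0.4981, -0.3661, 0.0212]
orientation: [-0.0, 0.981, -0.193, -0.001]
contact_force: [-1.1, -0.1, 0.0]
gripper_width: 0.0854
time: 7.8
eef_pos: [0.499, -0.3674, 0.023]
orientation: [0.0, 0.981, -0.193, 0.001]
contact_force: [-3.3, 0.3, 9.5]
gripper_width: 0.0125
time: 8.0
eef_pos: [0.499, -0.3674, 0.0227]
orientation: [0.0, 0.981, -0.193, 0.001]
contact_force: [-0.7, 0.4, 6.5]
gripper_width: 0.0001
t 8.0 pos [ 0.499  -0.3674  0.0227] th -22.29 tilt 0.08 F [-0.7  0.4  6.5] w 0.0001 q6 -0.26
[[[-0.0068,-0.0409,-0.0111],[0.0,-0.0,-3.2]],[[-0.0045,-0.0413,-0.0111],[0.0,-0.0,-3.2]],[[-0.0022,-0.0415,-0.0111],[0.0,-0.0,-3.2]],[[0.0001,-0.0415,-0.0111],[0.0,-0.0,-3.2]],[[0.0024,-0.0414,-0.011],[0.0,-0.0,-3.2]]]
[[[0.0047,-0.0413,-0.011],[0.0,-0.0,-3.2]],[[0.007,-0.0409,-0.011],[0.0,-0.0,-3.2]]]
```

The jaws closed to zero, so the grasp missed. Looking.

```bash
python3 -c "
from h import *
c=vision.capture('scene');np.savez('scene5.npz',**c)
crop(c,170,110,120,90,6,f'pics/s5.png')
c=vision.capture('top');np.savez('top5.npz',**c)
crop(c,430,210,120,90,6,f'pics/t5.png')
"
```

```text
(no output)
```

View pics/s5.png

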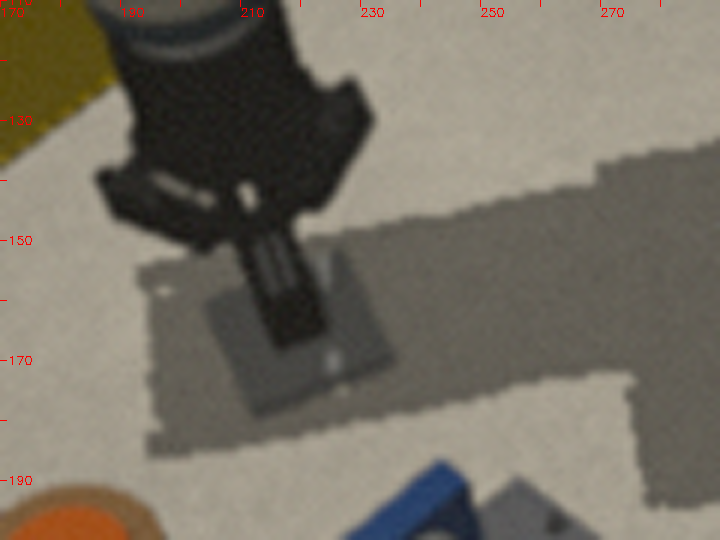

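View pics/t5.png

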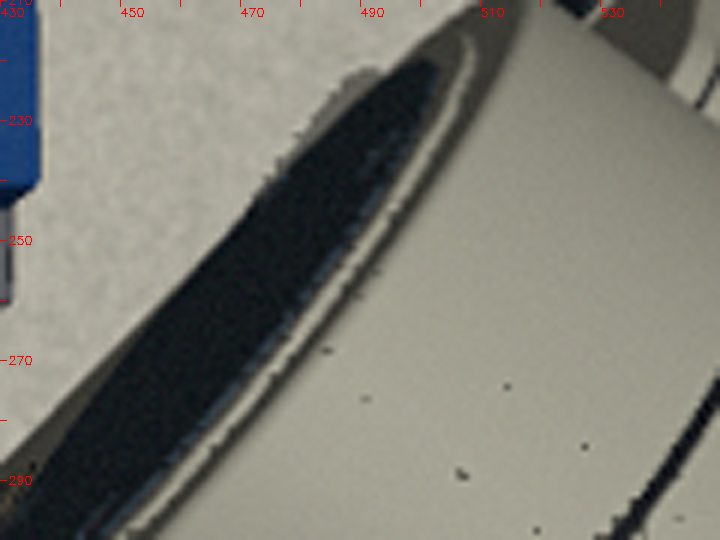

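```bash
python3 -c "
from h import *
c=load('scene5.npz')
f=lambda P:((proj(c,P)-[170,110]+.5)*6).round()
print('tcp',f([.499,-.3674,.0227]))
import itertools
a=np.radians(-22.3);u=np.array([np.cos(a),np.sin(a)]);v=np.array([-u[1],u[0]])
for z in (.014,.048):
  for s,t in [(1,1),(1,-1),(-1,-1),(-1,1)]:
    p=np.array([.498,-.366])+.014*(s*u+t*v); print(z,p.round(3),f([*p,z]))
import cv2
d=c['depth'];K=c['intrinsics']
def w(u,v):
    z=d[v,u]; T=c['world_from_camera']; P=unproj(c,[(u,v)],0)[0];o=T[:3,3];r=P-o; k=-(T[:3,:3].T@r)[2]; return (o+r*z/k).round(3)
for p in [(216,155),(217,158),(218,160),(219,163),(220,165),(225,168),(212,170),(226,160)]: print(p,d[p[1],p[0]],w(*p))
c0=load('scene0.npz');d=c0['depth'];print('before')
for p in [(213,155),(216,155),(217,158),(218,160),(219,163),(220,165)]: print(p,w(*p))
"
```

```text
tcp [295. 315.]
0.014 [ 0.516 -0.358] [284. 358.]
0.014 [ 0.506 -0.384] [265. 317.]
0.014 [ 0.48  -0.374] [320. 296.]
0.014 [ 0.49  -0.348] [340. 337.]
0.048 [ 0.516 -0.358] [269. 312.]
0.048 [ 0.506 -0.384] [249. 270.]
0.048 [ 0.48  -0.374] [306. 249.]
0.048 [ 0.49  -0.348] [326. 290.]
(216, 155) 1.2811466 [ 0.504 -0.36   0.063]
(217, 158) 1.2873735 [ 0.505 -0.357  0.054]
(218, 160) 1.2926974 [ 0.505 -0.355  0.047]
(219, 163) 0.0 [0.927 0.441 1.047]
(220, 165) 1.3094683 [ 0.505 -0.353  0.026]
(225, 168) 1.3188543 [ 0.499 -0.344  0.015]
(212, 170) 1.3127748 [ 0.528 -0.365  0.017]
(226, 160) 1.338435 [ 0.475 -0.366  0.011]
before
(213, 155) [ 0.503 -0.378  0.049]
(216, 155) [ 0.498 -0.371  0.049]
(217, 158) [ 0.502 -0.363  0.046]
(218, 160) [ 0.505 -0.356  0.046]
(219, 163) [ 0.505 -0.356  0.032]
(220, 165) [ 0.503 -0.358  0.02 ]
```

```bash
python3 -m crank '[[[0,0,0],[0,0,0]],[[0,0,0],[0,0,0]],[[0,0,0],[0,0,0]],[[0,0,0],[0,0,0]],[[0,0,0],[0,0,0]]]' 1
python3 -c "
from h import *
c=vision.capture('scene');np.savez('scene6.npz',**c)
crop(c,170,110,100,75,8,f'pics/s6.png')
plan(.499,-.367,.06,-22.3)
"
```

```text
time: 8.6
eef_pos: [0.4981, -0.3667, 0.0213]
orientation: [-0.0, 0.981, -0.193, -0.0]
contact_force: [1.4, -0.8, 0.2]
gripper_width: 0.0724
t 8.65 pos [ 0.4982 -0.3667  0.0213] th -22.29 tilt 0.04 F [ 0.6  0.3 -1. ] w 0.0791 q6 -0.26
[[[0.0008,-0.0,-0.0387],[-0.0,0.0,0.0]]]
```

View pics/s6.png

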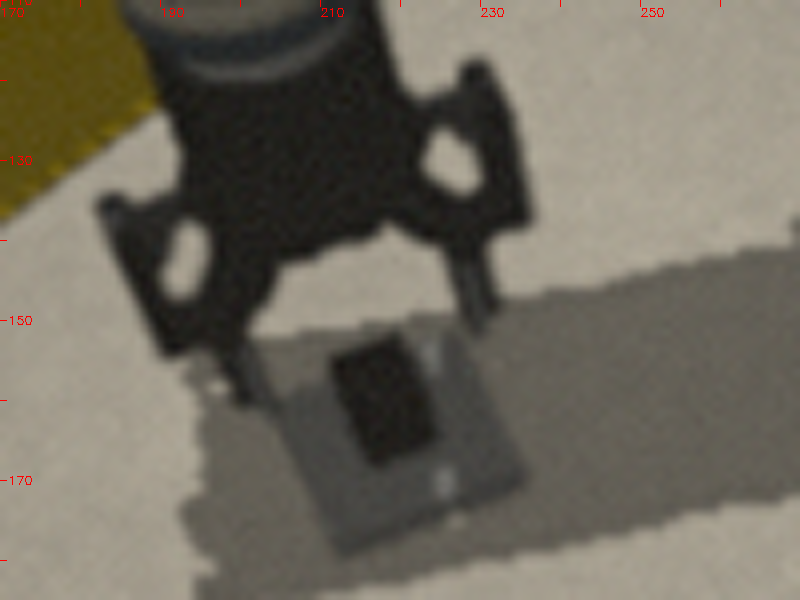

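```bash
python3 -c "
from h import *
c=load('scene6.npz');d=c['depth']
def w(u,v):
    z=d[v,u]; T=c['world_from_camera']; P=unproj(c,[(u,v)],0)[0];o=T[:3,3];r=P-o; k=-(T[:3,:3].T@r)[2]; return (o+r*z/k).round(3)
for p in [(200,157),(200,158),(200,159),(199,158),(201,158),(198,156),(198,157),(229,148),(229,149),(230,149),(230,150),(228,147),(229,146),(213,155),(216,155),(217,158),(218,160),(219,163),(220,165)]: print(p,w(*p))
c=load('scene1.npz');d=c['depth'];print('before oblong; tcp (.5605,-.085,.101)')
for p in [(246,211),(247,212),(247,213),(286,199),(287,200),(287,198)]:print(p,w(*p))
"
```

```text
(200, 157) [ 0.545 -0.374  0.081]
(200, 158) [ 0.545 -0.375  0.076]
(200, 159) [ 0.545 -0.378  0.069]
(199, 158) [ 0.546 -0.379  0.074]
(201, 158) [ 0.543 -0.374  0.075]
(198, 156) [ 0.547 -0.379  0.083]
(198, 157) [ 0.548 -0.379  0.079]
(229, 148) [ 0.469 -0.343  0.074]
(229, 149) [ 0.47  -0.341  0.072]
(230, 149) [ 0.466 -0.344  0.066]
(230, 150) [ 0.466 -0.345  0.062]
(228, 147) [ 0.472 -0.342  0.081]
(229, 146) [ 0.467 -0.343  0.08 ]
(213, 155) [ 0.503 -0.38   0.047]
(216, 155) [ 0.498 -0.373  0.048]
(217, 158) [0.927 0.441 1.047]
(218, 160) [ 0.504 -0.358  0.043]
(219, 163) [ 0.505 -0.357  0.032]
(220, 165) [ 0.502 -0.359  0.019]
before oblong; tcp (.5605,-.085,.101)
(246, 211) [ 0.612 -0.101  0.162]
(247, 212) [ 0.61  -0.103  0.153]
(247, 213) [ 0.611 -0.102  0.152]
(286, 199) [ 0.529 -0.056  0.161]
(287, 200) [ 0.526 -0.056  0.154]
(287, 198) [ 0.525 -0.057  0.16 ]
```

The depth image explains the miss. With TCP reading 0.021, the open tips are really at z ≈ 0.062, about 27 mm higher than the pose implies, so the jaws closed on top of the block. The oblong must only have been held by the top of its block. I'll go lower step by step, watching the force.

```bash
python3 -m crank '[[[0,0,0.008],[0,0,0]],[[0,0,0.008],[0,0,0]],[[0,0,0],[0,0,0]]]'
python3 -m crank '[[[0,0,0.005],[0,0,0]],[[0,0,0.003],[0,0,0]],[[0,0,0],[0,0,0]]]'
python3 -c "
from h import *
c=vision.capture('scene');np.savez('scene7.npz',**c)
crop(c,170,110,100,75,8,f'pics/s7.png')
plan(.498,-.366,-.003,-22.3)
"
```

```text
time: 8.95
eef_pos: [0.4975, -0.3662, 0.0039]
orientation: [-0.001, 0.981, -0.193, -0.001]
contact_force: [-0.3, -0.3, -0.3]
gripper_width: 0.0853
time: 9.25
eef_pos: [0.4982, -0.3667, -0.0029]
orientation: [-0.0, 0.981, -0.193, -0.0]
contact_force: [0.2, -1.5, -0.3]
gripper_width: 0.0855
t 9.3 pos [ 0.4984 -0.3668 -0.0026] th -22.29 tilt 0.02 F [ 0.8  0.1 -0.4] w 0.0855 q6 -0.26
[[[-0.0007,-0.0006,0.0004],[-0.0,0.0,0.0]]]
```

View pics/s7.png

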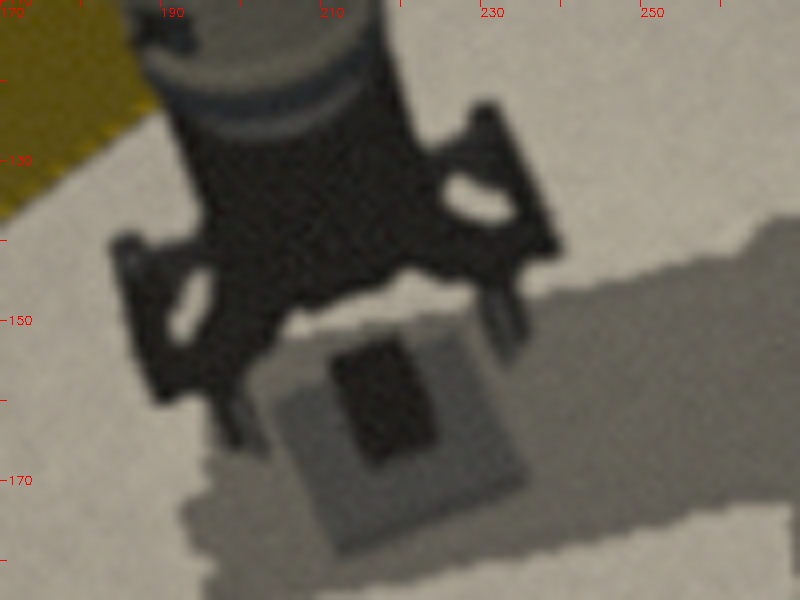

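No contact at a reading of −0.003, which confirms the height offset. Both tips now straddle the block at about (203,165) and (234,155). Closing.

```bash
python3 -m crank '[[[0,0,0],[0,0,0]],[[0,0,0],[0,0,0]],[[0,0,0],[0,0,0]],[[0,0,0],[0,0,0]],[[0,0,0],[0,0,0]]]' 0 60
python3 -m crank '[[[0,0,0],[0,0,0]],[[0,0,0],[0,0,0]]]'
python3 -c "
from h import *
plan(.5635,-.084,.1,0)"
```

```text
time: 9.8
eef_pos: [0.4986, -0.367, -0.002]
orientation: [0.0, 0.981, -0.193, 0.0]
contact_force: [-0.4, 0.7, 2.8]
gripper_width: 0.0274
time: 10.0
eef_pos: [0.4986, -0.367, -0.002]
orientation: [0.0, 0.981, -0.193, 0.0]
contact_force: [-0.7, 0.4, 5.7]
gripper_width: 0.0271
t 10.0 pos [ 0.4986 -0.367  -0.002 ] th -22.29 tilt 0.02 F [-0.7  0.4  5.7] w 0.0271 q6 -0.26
[[[-0.0068,-0.0409,-0.0146],[0.0,-0.0,-3.2]],[[-0.0045,-0.0412,-0.0146],[0.0,-0.0,-3.2]],[[-0.0022,-0.0414,-0.0146],[0.0,-0.0,-3.2]],[[0.0001,-0.0415,-0.0146],[0.0,-0.0,-3.2]],[[0.0024,-0.0414,-0.0146],[0.0,-0.0,-3.2]]]
[[[0.0047,-0.0412,-0.0146],[0.0,-0.0,-3.2]],[[0.007,-0.0409,-0.0146],[0.0,-0.0,-3.2]]]
```

```bash
python3 -m crank '[[[0,0,-0.01],[0,0,0]],[[0,0,-0.025],[0,0,0]],[[0,0,-0.035],[0,0,0]],[[0,0,-0.035],[0,0,0]],[[0,0,0],[0,0,0]]]'
python3 -c "
from h import *
plan(.564,-.085,.1,0)"
```

```text
time: 10.5
eef_pos: [0.5011, -0.3689, 0.1075]
orientation: [0.002, 0.981, -0.193, 0.004]
contact_force: [0.6, -0.4, -2.7]
gripper_width: 0.0271
t 10.5 pos [ 0.5011 -0.3689  0.1075] th -22.29 tilt 0.47 F [ 0.6 -0.4 -2.7] w 0.0271 q6 -0.26
[[[-0.0071,-0.0409,0.0009],[0.0,-0.1,-3.2]],[[-0.0048,-0.0413,0.001],[0.0,-0.1,-3.2]],[[-0.0025,-0.0415,0.001],[0.0,-0.1,-3.2]],[[-0.0002,-0.0415,0.001],[0.0,-0.1,-3.2]],[[0.0021,-0.0415,0.001],[0.0,-0.1,-3.2]]]
[[[0.0044,-0.0413,0.001],[0.0,-0.1,-3.2]],[[0.0067,-0.041,0.0011],[0.0,-0.1,-3.2]]]
```

```bash
python3 -m crank '[[[-0.007,-0.041,0],[0,0,-3.2]],[[-0.0045,-0.041,0],[0,0,-3.2]],[[-0.002,-0.0415,0],[0,0,-3.2]],[[0,-0.0415,0],[0,0,-3.2]],[[0.002,-0.0415,0],[0,0,-3.2]]]'
python3 -m crank '[[[0.0045,-0.041,0],[0,0,-3.2]],[[0.007,-0.041,0],[0,0,-3.1]],[[0,0,0],[0,0,0]],[[0,0,0],[0,0,0]]]'
python3 -c "
from h import *
plan(.564,-.085,.06,0)
c=vision.capture('scene');np.savez('scene8.npz',**c)
crop(c,210,160,120,90,6,f'pics/s8.png')
"
```

```text
time: 11.0
eef_pos: [0.5432, -0.1627, 0.1014]
orientation: [-0.0, 0.999, -0.054, -0.001]
contact_force: [0.1, -0.7, -3.0]
gripper_width: 0.0268
time: 11.4
eef_pos: [0.5614, -0.0826, 0.1015]
orientation: [-0.0, 1.0, 0.001, -0.001]
contact_force: [-0.4, -0.4, -4.2]
gripper_width: 0.0268
t 11.4 pos [ 0.5614 -0.0826  0.1015] th 0.14 tilt 0.12 F [-0.4 -0.4 -4.2] w 0.0268 q6 -0.17
[[[0.0027,0.0024,0.0415],[-0.0,0.1,0.1]]]
```

View pics/s8.png

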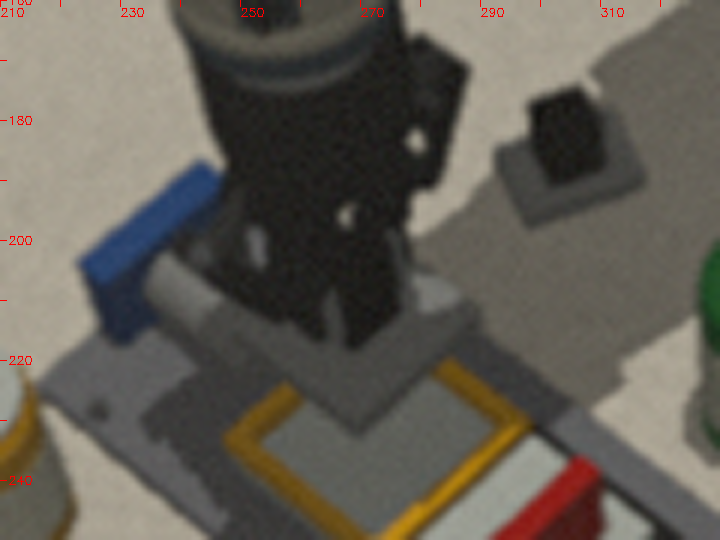

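The square plate is level and parallel to the walls, its near corner at about (271,232). Aligning, then lowering to just above the walls.

```bash
python3 -m crank '[[[0.003,0.0025,0.02],[0,0,0.1]],[[0,0,0.025],[0,0,0]],[[0,0,0.014],[0,0,0]],[[0,0,0],[0,0,0]],[[0,0,0],[0,0,0]]]'
python3 -c "
from h import *
plan(.564,-.085,.02,0)
c=vision.capture('scene');np.savez('scene9.npz',**c)
crop(c,230,190,90,70,8,f'pics/s9.png')
c=vision.capture('top');np.savez('top9.npz',**c)
crop(c,320,180,90,70,8,f'pics/t9.png')
"
```

```text
time: 11.95
eef_pos: [0.5651, -0.0869, 0.0436]
orientation: [-0.0, 1.0, -0.001, -0.0]
contact_force: [0.2, -0.4, -2.6]
gripper_width: 0.0269
t 11.95 pos [ 0.5651 -0.0869  0.0436] th -0.15 tilt 0.04 F [ 0.2 -0.4 -2.6] w 0.0269 q6 -0.17
[[[-0.0011,-0.0019,0.0236],[-0.0,0.0,-0.2]]]
```

View pics/s9.png

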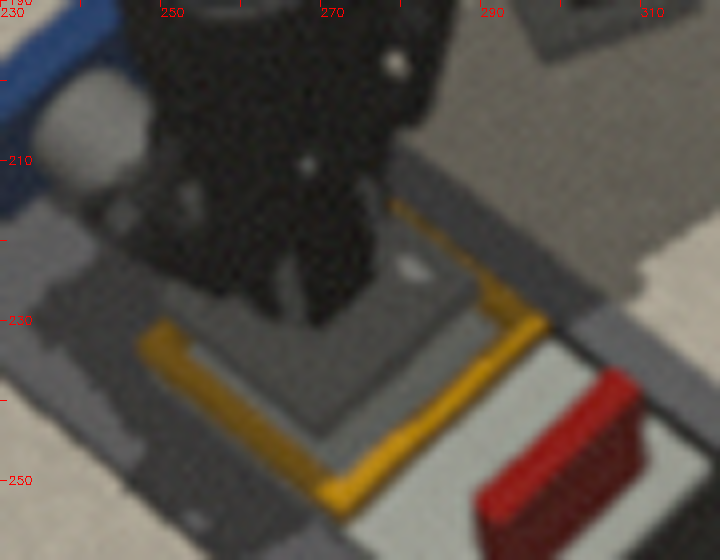

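View pics/t9.png

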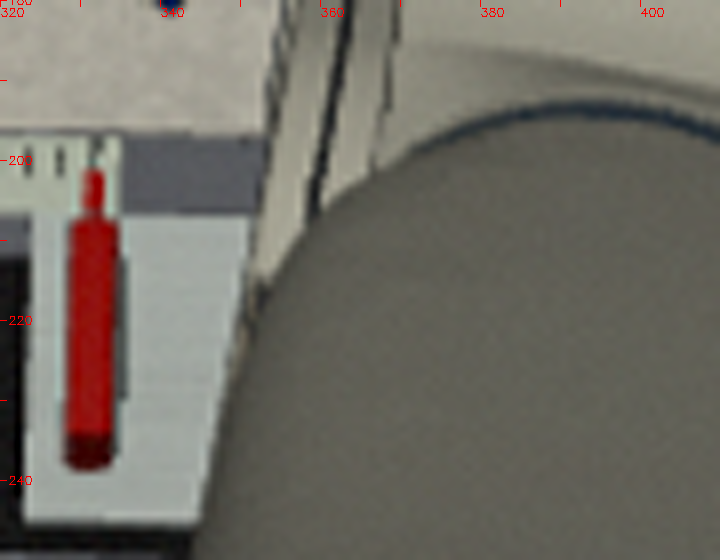

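```bash
python3 -c "
from h import *
c=load('scene9.npz')
cp=lambda p:[((a+.5)/8-.5+230,(b+.5)/8-.5+190) for a,b in p]
print('plate bottom pts',unproj(c,cp([(320,437),(480,303),(400,370),(187,347),(252,392)]),.0456).round(4))
# walls outer corners (top): near, right, left
print('walls',unproj(c,cp([(340,521),(552,322),(137,347)]),.034).round(4))
f=lambda P:((proj(c,P)-[230,190]+.5)*8).round()
C=np.array([.5654,-.0845])
for z in(.0456,.0596): print('expected plate corner if centred',f([C[0]+.036,C[1]+.036,z]),f([C[0]-.036,C[1]+.036,z]))
"
```

```text
plate bottom pts [[ 0.6006 -0.0575  0.0456]
 [ 0.5336 -0.0538  0.0456]
 [ 0.5674 -0.0557  0.0456]
 [ 0.605  -0.1118  0.0456]
 [ 0.6031 -0.0848  0.0456]]
walls [[ 0.6138 -0.0377  0.034 ]
 [ 0.5192 -0.0375  0.034 ]
 [ 0.6117 -0.1302  0.034 ]]
expected plate corner if centred [340. 456.] [502. 304.]
expected plate corner if centred [334. 433.] [498. 281.]
```

```bash
python3 -m crank '[[[0,0,0],[0,0,0]]]'; python3 -c "
from h import *
plan(.564,-.085,.02,0)
c=vision.capture('scene');np.savez('scene10.npz',**c)
c['frame']=np.clip((c['frame'].astype(float)-30)*2.2,0,255).astype(np.uint8)
crop(c,245,215,60,45,13,f'pics/s10.png')
"
```

```text
time: 12.15
eef_pos: [0.566, -0.0865, 0.0446]
orientation: [0.0, 1.0, -0.001, 0.001]
contact_force: [-1.0, 1.0, -4.1]
gripper_width: 0.0271
t 12.15 pos [ 0.566  -0.0865  0.0446] th -0.1 tilt 0.1 F [-1.   1.  -4.1] w 0.0271 q6 -0.17
[[[-0.002,-0.0015,0.0246],[0.0,-0.1,-0.1]]]
```

View pics/s10.png

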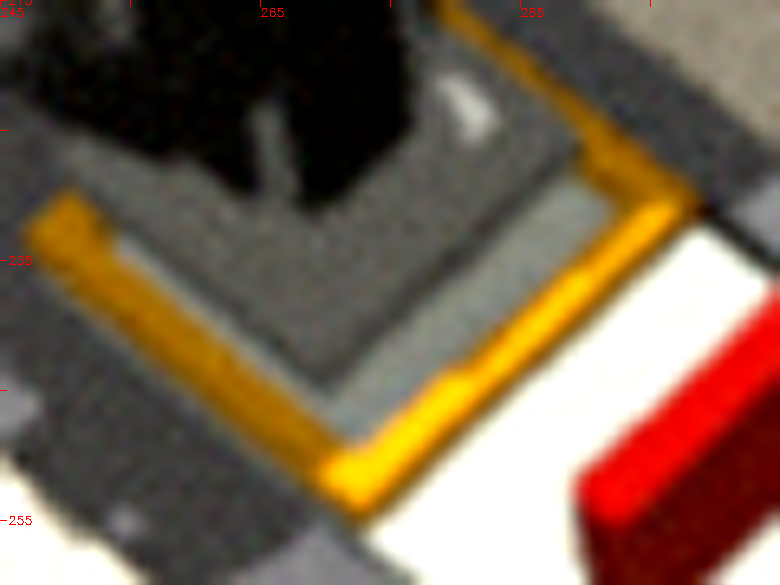

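```bash
python3 -c "
from h import *
for n in ('scene10','scene8'):
  c=load(n+'.npz');d=c['depth'];T=c['world_from_camera'];o=T[:3,3]
  def w(u,v):
    P=unproj(c,[(u,v)],0)[0];r=P-o;k=-(T[:3,:3].T@r)[2];return (o+r*d[v,u]/k)
  if n=='scene10':
    A=[(260,232),(264,235),(268,238),(272,236),(276,232),(280,228),(285,226),(270,232) if 0 else (284,223)]
    for p in A: print(p,w(*p).round(4))
    for p in [(275,242),(280,238),(285,233)]: print('floor',p,w(*p).round(4))
    for p in [(271,252),(280,244),(256,241),(252,238)]: print('wall',p,w(*p).round(4))
  else:
    for p in [(262,224),(268,228),(272,226),(280,218)]: print(p,w(*p).round(4))
"
```

```text
(260, 232) [ 0.5961 -0.093   0.0593]
(264, 235) [ 0.5964 -0.0784  0.0613]
(268, 238) [ 0.5962 -0.0645  0.062 ]
(272, 236) [ 0.5866 -0.06    0.0643]
(276, 232) [ 0.5705 -0.0628  0.0599]
(280, 228) [ 0.5557 -0.0636  0.0596]
(285, 226) [ 0.5448 -0.0566  0.063 ]
(284, 223) [ 0.5407 -0.0638  0.0644]
floor (275, 242) [ 0.5797 -0.0631  0.0227]
floor (280, 238) [ 0.5645 -0.0597  0.0268]
floor (285, 233) [ 0.5437 -0.063   0.0215]
wall (271, 252) [ 0.6106 -0.0443  0.0354]
wall (280, 244) [ 0.5788 -0.0449  0.0321]
wall (256, 241) [ 0.6116 -0.0973  0.0306]
wall (252, 238) [ 0.6102 -0.1146  0.0244]
(262, 224) [ 0.5975 -0.0732  0.1183]
(268, 228) [ 0.5966 -0.054   0.1197]
(272, 226) [ 0.584  -0.0545  0.1128]
(280, 218) [ 0.5584 -0.0524  0.1193]
```

```bash
python3 -c "
from h import *
c=load('scene10.npz')
cp=lambda p:[((a+.5)/13-.5+245,(b+.5)/13-.5+215) for a,b in p]
print('bottom edge pts corner/right/left',unproj(c,cp([(322,390),(575,172),(450,280),(118,240),(220,315)]),.047).round(4))
print('top edge pts corner/right/left',unproj(c,cp([(318,362),(575,145),(450,253),(118,220),(220,292)]),.061).round(4))
print('outer wall corners',unproj(c,cp([(362,522),(698,200),(22,240)]),.034).round(4))
print('inner floor edge (bottom of right wall)',unproj(c,cp([(330,432),(620,200)]),.034).round(4))
f=lambda P:((proj(c,P)-[245,215]+.5)*13).round()
for z in (.047,.061): print('pred using TCP+bias',f([.566+.0018+.036,-.0865-.0005+.036,z]),f([.566+.0018-.036,-.0865-.0005+.036,z]))
"
```

```text
bottom edge pts corner/right/left [[ 0.6022 -0.0566  0.047 ]
 [ 0.5361 -0.0539  0.047 ]
 [ 0.5691 -0.0552  0.047 ]
 [ 0.6045 -0.1096  0.047 ]
 [ 0.6033 -0.0829  0.047 ]]
top edge pts corner/right/left [[ 0.603  -0.0544  0.061 ]
 [ 0.5372 -0.0512  0.061 ]
 [ 0.5699 -0.0524  0.061 ]
 [ 0.6059 -0.1051  0.061 ]
 [ 0.6044 -0.0791  0.061 ]]
outer wall corners [[ 0.6133 -0.0371  0.034 ]
 [ 0.52   -0.0379  0.034 ]
 [ 0.6126 -0.131   0.034 ]]
inner floor edge (bottom of right wall) [[ 0.6035 -0.0554  0.034 ]
 [ 0.5299 -0.0493  0.034 ]]
pred using TCP+bias [337. 413.] [602. 167.]
pred using TCP+bias [328. 376.] [596. 128.]
```

```bash
python3 -m crank '[[[-0.0015,-0.005,0.008],[0,0,-2.2]],[[0,0,0],[0,0,0]],[[0,0,0],[0,0,0]],[[0,0,0],[0,0,0]]]'; python3 -c "
from h import *
plan(.564,-.082,.02,2)
c=vision.capture('scene');np.savez('scene11.npz',**c)
c['frame']=np.clip((c['frame'].astype(float)-30)*2.2,0,255).astype(np.uint8)
crop(c,245,215,60,45,13,f'pics/s11.png')
"
```

```text
time: 12.6
eef_pos: [0.5641, -0.0814, 0.0361]
orientation: [0.0, 1.0, 0.018, 0.0]
contact_force: [-0.0, -0.4, -3.5]
gripper_width: 0.0271
t 12.6 pos [ 0.5641 -0.0814  0.0361] th 2.08 tilt 0.04 F [-0.  -0.4 -3.5] w 0.0271 q6 -0.2
[[[-0.0002,0.0006,0.0161],[0.0,-0.0,0.1]]]
```

View pics/s11.png

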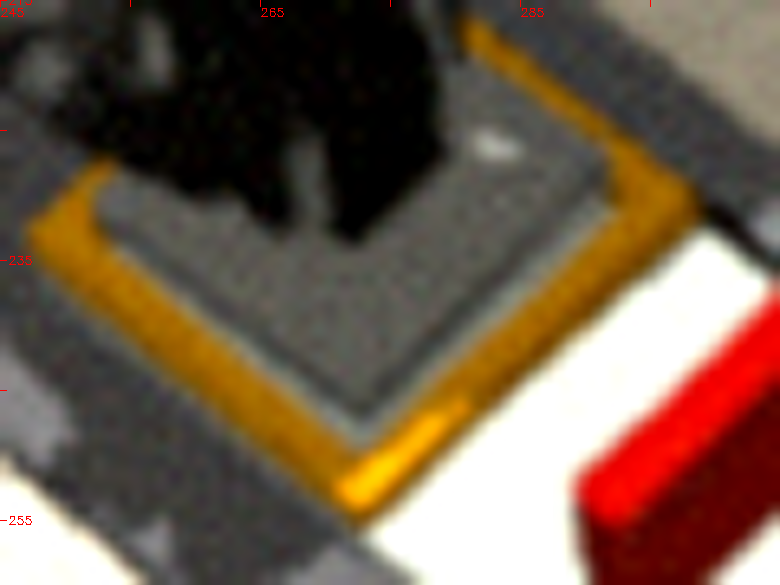

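```bash
python3 -c "
from h import *
c=load('scene11.npz')
cp=lambda p:[((a+.5)/13-.5+245,(b+.5)/13-.5+215) for a,b in p]
print('bottom edge pts corner/right/left',unproj(c,cp([(362,414),(607,200),(485,307),(107,232),(235,322)]),.0385).round(4))
print('top edge',unproj(c,cp([(360,388),(605,172),(482,280),(100,210),(230,300)]),.0525).round(4))
print('outer wall corners',unproj(c,cp([(362,522),(698,200),(22,235)]),.034).round(4))
"
```

```text
bottom edge pts corner/right/left [[ 0.5981 -0.0514  0.0385]
 [ 0.5333 -0.0491  0.0385]
 [ 0.566  -0.0501  0.0385]
 [ 0.6019 -0.1172  0.0385]
 [ 0.5998 -0.0841  0.0385]]
top edge [[ 0.599  -0.0488  0.0525]
 [ 0.5345 -0.0469  0.0525]
 [ 0.5671 -0.0479  0.0525]
 [ 0.6039 -0.1141  0.0525]
 [ 0.6016 -0.0809  0.0525]]
outer wall corners [[ 0.6133 -0.0371  0.034 ]
 [ 0.52   -0.0379  0.034 ]
 [ 0.6118 -0.1318  0.034 ]]
```

```bash
python3 -c "
from h import *
c=load('scene11.npz');d=c['depth'];T=c['world_from_camera'];o=T[:3,3]
def w(u,v):
    P=unproj(c,[(u,v)],0)[0];r=P-o;k=-(T[:3,:3].T@r)[2];return (o+r*d[v,u]/k)
m=np.zeros(d.shape,np.uint8)
poly=np.array([(105,215),(360,380),(595,175),(560,120),(470,90),(360,250),(240,215)])/13+[244.6,214.6]
cv2.fillPoly(m,[poly.astype(int)],1)
P=np.array([w(u,v) for v,u in zip(*np.nonzero(m)) if d[v,u]>0]);P=P[(P[:,2]>.045)&(P[:,2]<.062)]
A=np.c_[P[:,:2]-[.565,-.085],np.ones(len(P))];k,res,_,_=np.linalg.lstsq(A,P[:,2],rcond=None)
s=np.std(A@k-P[:,2]);cov=np.linalg.inv(A.T@A)*s*s
print(len(P),'slopes deg',np.degrees(k[:2]),'+-',np.degrees(np.sqrt(np.diag(cov))[:2]),'z0',k[2],s)
g=c['frame'].astype(int).sum(2)
for u in (255,258,262,266): print('col',u,[(v,g[v,u]) for v in range(230,252)])
for u in (277,281,285,289): print('col',u,[(v,g[v,u]) for v in range(226,250)])
"
```

```text
329 slopes deg [0.07375419 0.13394971] +- [0.37184231 0.55957748] z0 0.052744527959402175 0.0021818259979210644
col 255 [(230, np.int64(209)), (231, np.int64(207)), (232, np.int64(194)), (233, np.int64(188)), (234, np.int64(215)), (235, np.int64(238)), (236, np.int64(226)), (237, np.int64(208)), (238, np.int64(217)), (239, np.int64(192)), (240, np.int64(194)), (241, np.int64(206)), (242, np.int64(209)), (243, np.int64(181)), (244, np.int64(178)), (245, np.int64(167)), (246, np.int64(167)), (247, np.int64(167)), (248, np.int64(165)), (249, np.int64(172)), (250, np.int64(170)), (251, np.int64(176))]
col 258 [(230, np.int64(190)), (231, np.int64(208)), (232, np.int64(202)), (233, np.int64(208)), (234, np.int64(209)), (235, np.int64(185)), (236, np.int64(197)), (237, np.int64(229)), (238, np.int64(242)), (239, np.int64(215)), (240, np.int64(206)), (241, np.int64(196)), (242, np.int64(203)), (243, np.int64(196)), (244, np.int64(203)), (245, np.int64(185)), (246, np.int64(183)), (247, np.int64(176)), (248, np.int64(177)), (249, np.int64(180)), (250, np.int64(176)), (251, np.int64(164))]
co
[... 2427 characters left out ...]
64(177)), (243, np.int64(208)), (244, np.int64(331)), (245, np.int64(430)), (246, np.int64(467)), (247, np.int64(460)), (248, np.int64(461)), (249, np.int64(459))]
col 289 [(226, np.int64(207)), (227, np.int64(196)), (228, np.int64(196)), (229, np.int64(183)), (230, np.int64(189)), (231, np.int64(225)), (232, np.int64(240)), (233, np.int64(261)), (234, np.int64(235)), (235, np.int64(211)), (236, np.int64(204)), (237, np.int64(191)), (238, np.int64(177)), (239, np.int64(181)), (240, np.int64(270)), (241, np.int64(386)), (242, np.int64(452)), (243, np.int64(462)), (244, np.int64(456)), (245, np.int64(452)), (246, np.int64(445)), (247, np.int64(460)), (248, np.int64(460)), (249, np.int64(466))]
```

```bash
python3 -c "
from h import *
c=load('scene11.npz')
L=[(255,233.8),(258,236.5),(262,239.5),(266,242.5)];Rr=[(277,242.6),(281,238.8),(285,234.7),(289,230.6)]
a=unproj(c,L,.0385);b=unproj(c,Rr,.0385)
print(a.round(4),np.degrees(np.polyfit(a[:,1],a[:,0],1)[0]),b.round(4),np.degrees(np.polyfit(b[:,0],b[:,1],1)[0]))
# wall base outer front edge (deck z .022) 
W=unproj(c,[(281,247.6),(285,243.9),(289,240.4)],.022);print(W.round(4),np.degrees(np.polyfit(W[:,0],W[:,1],1)[0]))
from cell import *
g=c['frame'].astype(int)
for u in (250,254,258,262,266): print(u,[(v,g[v,u,0]-g[v,u,2]) for v in range(228,256)])
" | sed 's/np.int64//g'
```

```text
[[ 0.6011 -0.11    0.0385]
 [ 0.6017 -0.0986  0.0385]
 [ 0.6012 -0.0848  0.0385]
 [ 0.6007 -0.0712  0.0385]] -0.7850474593443318 [[ 0.583  -0.0503  0.0385]
 [ 0.5687 -0.0504  0.0385]
 [ 0.5536 -0.0512  0.0385]
 [ 0.5384 -0.0519  0.0385]] 2.143013789035336
[[ 0.5811 -0.0407  0.022 ]
 [ 0.5669 -0.0405  0.022 ]
 [ 0.5529 -0.04    0.022 ]] -1.4444962759811029
250 [(228, (13)), (229, (41)), (230, (75)), (231, (89)), (232, (82)), (233, (82)), (234, (84)), (235, (76)), (236, (57)), (237, (33)), (238, (9)), (239, (1)), (240, (0)), (241, (1)), (242, (4)), (243, (4)), (244, (1)), (245, (3)), (246, (0)), (247, (1)), (248, (3)), (249, (4)), (250, (0)), (251, (1)), (252, (0)), (253, (2)), (254, (7)), (255, (15))]
254 [(228, (9)), (229, (5)), (230, (0)), (231, (2)), (232, (2)), (233, (5)), (234, (19)), (235, (53)), (236, (83)), (237, (83)), (238, (76)), (239, (63)), (240, (39)), (241, (11)), (242, (3)), (243, (2)), (244, (0)), (245, (3)), (246, (2)), (247, (0)), (248, (3)), (249, (4)), (250, (3)), (251, (4)), (252, (4)), (253, (1)), (254, (2)), (255, (-1))]
258 [(228, (3)), (229, (3)), (230, (3)),
[... 311 characters left out ...]
2 [(228, (4)), (229, (7)), (230, (3)), (231, (2)), (232, (5)), (233, (4)), (234, (5)), (235, (5)), (236, (3)), (237, (5)), (238, (1)), (239, (3)), (240, (12)), (241, (36)), (242, (66)), (243, (86)), (244, (84)), (245, (74)), (246, (57)), (247, (31)), (248, (11)), (249, (3)), (250, (1)), (251, (3)), (252, (1)), (253, (0)), (254, (3)), (255, (2))]
266 [(228, (6)), (229, (-1)), (230, (3)), (231, (-1)), (232, (4)), (233, (6)), (234, (7)), (235, (5)), (236, (5)), (237, (4)), (238, (5)), (239, (3)), (240, (2)), (241, (3)), (242, (0)), (243, (4)), (244, (27)), (245, (59)), (246, (86)), (247, (84)), (248, (76)), (249, (64)), (250, (40)), (251, (12)), (252, (-1)), (253, (2)), (254, (2)), (255, (-1))]
```

```bash
python3 -c "
from h import *
c=load('scene11.npz')
g=c['frame'].astype(int);y=g[:,:,0]-g[:,:,2]
L=[(254,234.7),(258,238.0),(262,241.3),(266,244.5)]
a=unproj(c,L,.034);print('inner top edge L',a.round(4))
L=[(250,236.6),(254,239.9),(258,243.),(262,246.5),(266,250)]
print('outer  L',unproj(c,L,.022).round(4), unproj(c,L,.034)[:,0].round(4))
for u in (277,281,285,289):
  col=y[:,u]; print(u,[(v,int(col[v])) for v in range(230,252) if col[v]>8])
"
```

```text
inner top edge L [[ 0.6032 -0.1125  0.034 ]
 [ 0.6033 -0.0979  0.034 ]
 [ 0.6034 -0.0835  0.034 ]
 [ 0.6033 -0.0694  0.034 ]]
outer  L [[ 0.6099 -0.1227  0.022 ]
 [ 0.61   -0.108   0.022 ]
 [ 0.6097 -0.0938  0.022 ]
 [ 0.6101 -0.0789  0.022 ]
 [ 0.6106 -0.0642  0.022 ]] [0.6136 0.6137 0.6134 0.6138 0.6143]
277 [(244, 18), (245, 43), (246, 75), (247, 113), (248, 135), (249, 118), (250, 77), (251, 40)]
281 [(240, 12), (241, 33), (242, 63), (243, 82), (244, 82), (245, 76), (246, 72), (247, 42), (248, 21), (249, 12)]
285 [(237, 18), (238, 51), (239, 77), (240, 85), (241, 78), (242, 72), (243, 44), (244, 18), (249, 10)]
289 [(233, 17), (234, 44), (235, 75), (236, 86), (237, 81), (238, 74), (239, 60), (240, 36), (241, 17), (242, 9), (250, 16), (251, 41)]
```

```bash
python3 -c "
from h import *
c=load('scene11.npz')
print(unproj(c,[(277,245.0),(281,241.3),(285,237.8),(289,234.)],.034).round(4))
print(unproj(c,[(281,247.1),(285,243.1),(289,239.7)],.022).round(4))
"
```

```text
[[ 0.5864 -0.0477  0.034 ]
 [ 0.5723 -0.0476  0.034 ]
 [ 0.5585 -0.0471  0.034 ]
 [ 0.5439 -0.0472  0.034 ]]
[[ 0.5801 -0.0417  0.022 ]
 [ 0.5652 -0.0421  0.022 ]
 [ 0.5515 -0.0414  0.022 ]]
```

```bash
python3 -m crank '[[[0,-0.0005,0.0],[0,0,1.7]],[[0,0,0.003],[0,0,0]],[[0,0,0.002],[0,0,0]],[[0,0,0],[0,0,0]]]'; python3 -m crank '[[[0,0,0.002],[0,0,0]],[[0,0,0.001],[0,0,0]],[[0,0,0],[0,0,0]]]';python3 -c "
from h import *
plan(.5645,-.082,.02,.3)
c=vision.capture('scene');np.savez('scene12.npz',**c)
c['frame']=np.clip((c['frame'].astype(float)-30)*2.2,0,255).astype(np.uint8)
crop(c,245,215,60,45,13,f'pics/s12.png')
"
```

```text
time: 13.05
eef_pos: [0.5635, -0.0808, 0.0303]
orientation: [-0.0, 1.0, 0.004, -0.0]
contact_force: [-0.2, 0.3, -3.5]
gripper_width: 0.0269
time: 13.35
eef_pos: [0.5636, -0.0807, 0.0274]
orientation: [-0.0, 1.0, 0.004, -0.0]
contact_force: [0.1, -0.5, -3.8]
gripper_width: 0.0271
t 13.35 pos [ 0.5636 -0.0807  0.0274] th 0.41 tilt 0.02 F [ 0.1 -0.5 -3.8] w 0.0271 q6 -0.17
[[[0.0009,0.0013,0.0074],[-0.0,0.0,0.1]]]
```

View pics/s12.png

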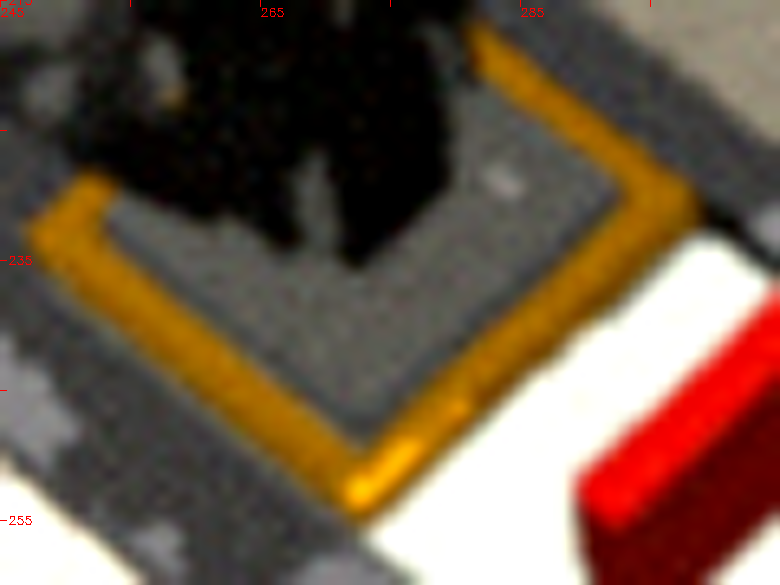

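The plate is inside the walls, edges parallel and with no contact force. Seating it.

```bash
python3 -m crank '[[[0,0,0.003],[0,0,0]],[[0,0,0.002],[0,0,0]],[[0,0,0],[0,0,0]]]'; python3 -m crank '[[[0,0,0.001],[0,0,0]],[[0,0,0.001],[0,0,0]],[[0,0,0],[0,0,0]]]'
```

```text
time: 13.7
eef_pos: [0.5634, -0.0807, 0.0222]
orientation: [-0.0, 1.0, 0.004, -0.0]
contact_force: [-0.6, 0.4, -4.0]
gripper_width: 0.027
time: 14.0
eef_pos: [0.5637, -0.0807, 0.0205]
orientation: [-0.0, 1.0, 0.004, -0.0]
contact_force: [0.1, 0.4, -3.5]
gripper_width: 0.0268
```

```bash
python3 -m crank '[[[0,0,0.001],[0,0,0]],[[0,0,0],[0,0,0]]]'; python3 -m crank '[[[0,0,0.0007],[0,0,0]],[[0,0,0],[0,0,0]]]'
```

```text
time: 14.2
eef_pos: [0.5639, -0.0808, 0.0199]
orientation: [0.0, 1.0, 0.004, 0.0]
contact_force: [0.6, 0.0, 0.4]
gripper_width: 0.027
time: 14.4
eef_pos: [0.5639, -0.0807, 0.0199]
orientation: [0.0, 1.0, 0.004, 0.0]
contact_force: [-4.2, 0.5, 8.2]
gripper_width: 0.0272
```

```bash
python3 -m crank '[[[0,0,-0.001],[0,0,0]],[[0,0,0],[0,0,0]],[[0,0,0],[0,0,0]],[[0,0,0],[0,0,0]],[[0,0,-0.01],[0,0,0]]]' 0.7
python3 -m crank '[[[0,0,-0.03],[0,0,0]],[[0,0,-0.04],[0,0,0]],[[0,0,-0.04],[0,0,0]],[[0,0,-0.02],[0,0,0]],[[0,0,0],[0,0,0]]]' 1
python3 -c "
from h import *
plan(.5635,.013,.15,90)
c=vision.capture('scene');np.savez('scene13.npz',**c)
crop(c,205,175,130,95,6,f'pics/s13.png')
"
```

```text
time: 14.9
eef_pos: [0.5627, -0.0806, 0.0291]
orientation: [-0.0, 1.0, 0.004, -0.001]
contact_force: [0.1, 0.6, -0.3]
gripper_width: 0.0597
time: 15.4
eef_pos: [0.5662, -0.0811, 0.1641]
orientation: [0.001, 1.0, 0.004, 0.004]
contact_force: [-0.1, -0.4, 0.5]
gripper_width: 0.0851
t 15.4 pos [ 0.5662 -0.0811  0.1641] th 0.41 tilt 0.41 F [-0.1 -0.4  0.5] w 0.0851 q6 -0.17
[[[-0.0002,-0.0086,0.0013],[0.0,-0.0,-8.1]],[[0.001,-0.0085,0.0013],[0.0,-0.0,-8.1]],[[0.0022,-0.0083,0.0013],[0.0,-0.0,-8.1]],[[0.0034,-0.0079,0.0013],[0.0,-0.0,-8.1]],[[0.0045,-0.0073,0.0013],[0.0,-0.0,-8.1]]]
[[[0.0054,-0.0066,0.0013],[0.0,-0.0,-8.1]],[[0.0063,-0.0058,0.0013],[0.0,-0.0,-8.1]],[[0.0071,-0.0048,0.0013],[0.0,-0.0,-8.1]],[[0.0077,-0.0038,0.0013],[0.0,-0.0,-8.1]],[[0.0081,-0.0026,0.0013],[0.0,-0.0,-8.1]]]
[[[0.0084,-0.0015,0.0013],[0.0,-0.0,-8.1]]]
```

View pics/s13.png

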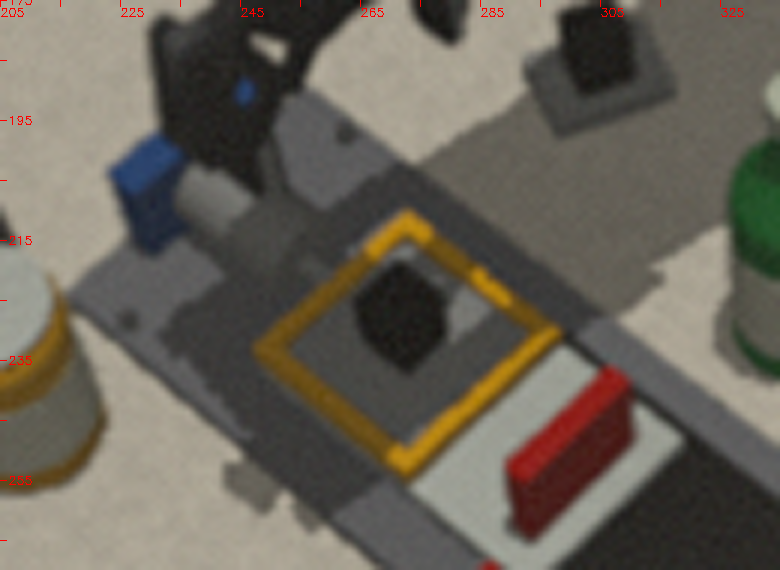

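The square plate is seated inside the yellow frame with its block centred, and the sled is home. Next, the handle, with the jaws along the pull direction.

```bash
python3 -c "
from h import *
plan(.5635,.015,.15,-90)"
```

```text
t 15.45 pos [ 0.5648 -0.0809  0.1619] th 0.41 tilt 0.22 F [-0.4 -0.3 -0.2] w 0.0855 q6 -0.17
[[[-0.0001,-0.0087,0.0011],[-0.0,-0.0,8.2]],[[-0.0013,-0.0086,0.0011],[-0.0,-0.0,8.2]],[[-0.0025,-0.0083,0.0011],[-0.0,-0.0,8.2]],[[-0.0037,-0.0079,0.0011],[-0.0,-0.0,8.2]],[[-0.0048,-0.0073,0.0011],[-0.0,-0.0,8.2]]]
[[[-0.0058,-0.0065,0.0011],[-0.0,-0.0,8.2]],[[-0.0067,-0.0056,0.0011],[-0.0,-0.0,8.2]],[[-0.0074,-0.0046,0.0011],[-0.0,-0.0,8.2]],[[-0.008,-0.0035,0.0011],[-0.0,-0.0,8.2]],[[-0.0084,-0.0024,0.0011],[-0.0,-0.0,8.2]]]
[[[-0.0086,-0.0011,0.0011],[-0.0,-0.0,8.2]]]
```

```bash
python3 -m crank '[[[0,-0.009,0],[0,0,8.2]],[[-0.001,-0.0085,0],[0,0,8.2]],[[-0.0025,-0.008,0],[0,0,8.2]],[[-0.004,-0.008,0],[0,0,8.2]],[[-0.005,-0.007,0],[0,0,8.2]]]'
python3 -m crank '[[[-0.006,-0.0065,0],[0,0,8.2]],[[-0.0065,-0.0055,0],[0,0,8.2]],[[-0.0075,-0.0045,0],[0,0,8.2]],[[-0.008,-0.0035,0],[0,0,8.2]],[[-0.0085,-0.0025,0],[0,0,8.2]]]'
python3 -m crank '[[[-0.0085,-0.001,0.02],[0,0,8.2]],[[0,0,0.03],[0,0,0]],[[0,0,0.02],[0,0,0]],[[0,0,0],[0,0,0]],[[0,0,0],[0,0,0]]]'
python3 -c "
from h import *
plan(.5635,.015,.016,-90)
c=vision.capture('scene');np.savez('scene14.npz',**c)
crop(c,235,170,130,95,6,f'pics/s14.png')
c=vision.capture('top');np.savez('top14.npz',**c)
crop(c,260,170,130,95,6,f'pics/t14.png')
"
```

```text
time: 15.95
eef_pos: [0.5616, -0.0369, 0.1583]
orientation: [0.0, 0.937, -0.35, -0.001]
contact_force: [-0.5, 0.7, -0.3]
gripper_width: 0.0854
time: 16.45
eef_pos: [0.5606, 0.0068, 0.1584]
orientation: [0.001, 0.755, -0.656, -0.001]
contact_force: [-0.8, -0.7, -0.5]
gripper_width: 0.0851
time: 16.95
eef_pos: [0.5607, 0.0149, 0.0891]
orientation: [0.001, 0.708, -0.706, -0.001]
contact_force: [-0.6, 0.6, -0.2]
gripper_width: 0.0854
t 16.95 pos [0.5607 0.0149 0.0891] th -89.79 tilt 0.14 F [-0.6  0.6 -0.2] w 0.0854 q6 1.57
[[[-0.0,-0.0015,0.0365],[0.1,-0.0,0.1]],[[-0.0,-0.0014,0.0366],[0.1,-0.0,0.1]]]
```

View pics/s14.png

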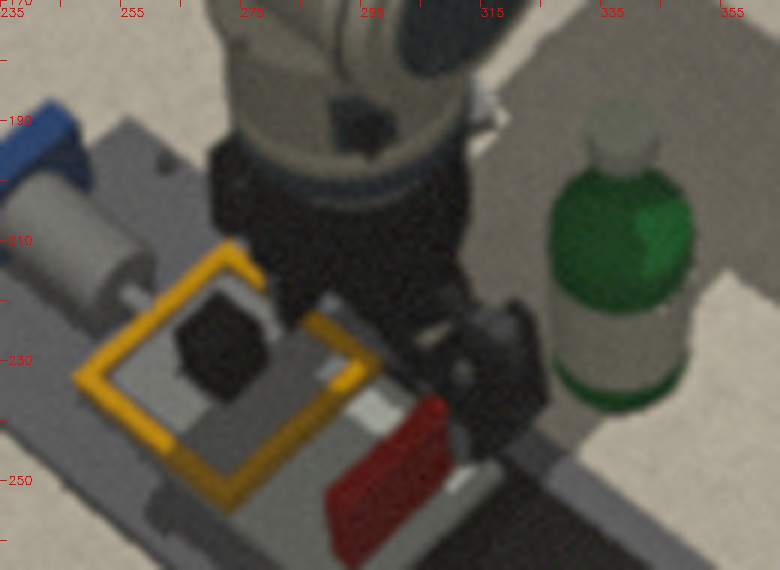

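View pics/t14.png

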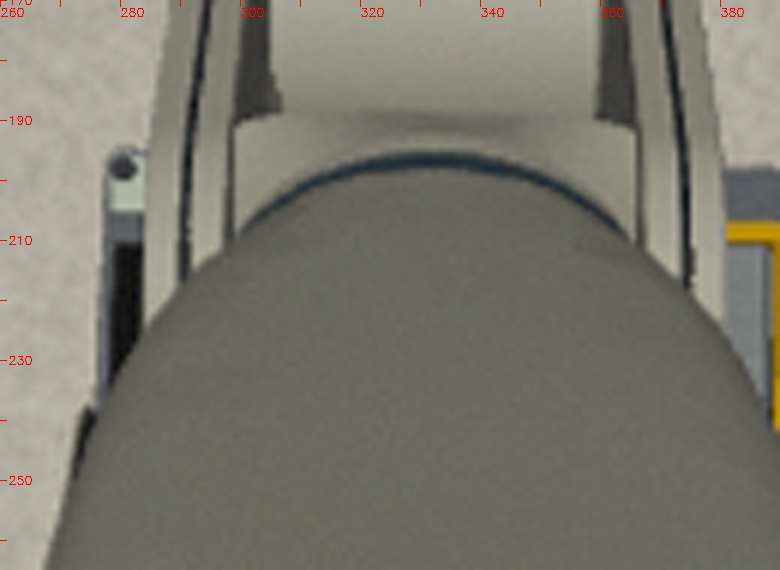

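```bash
python3 -c "
from h import *
c=load('scene14.npz');d=c['depth'];T=c['world_from_camera'];o=T[:3,3]
def w(u,v):
    P=unproj(c,[(u,v)],0)[0];r=P-o;k=-(T[:3,:3].T@r)[2];return (o+r*d[v,u]/k)
f=lambda P:((proj(c,P)-[235,170]+.5)*6).round()
print('tcp shut tip real?',f([.5607,.0149,.0891]),f([.5607,.0149,.116]))
for cx,cy in [(460,430),(465,410),(460,455),(480,400),(500,370),(520,350),(520,400),(300,300),(290,320),(400,290),(330,300),(430,330),(420,350),(380,330)]:
  u,v=int(cx/6+235),int(cy/6+170);print((cx,cy),w(u,v).round(3))
"
```

```text
tcp shut tip real? [400. 431.] [395. 396.]
(460, 430) [0.572 0.061 0.158]
(465, 410) [0.574 0.067 0.179]
(460, 455) [0.573 0.06  0.14 ]
(480, 400) [0.575 0.078 0.202]
(500, 370) [0.571 0.083 0.222]
(520, 350) [0.561 0.083 0.222]
(520, 400) [0.56  0.08  0.184]
(300, 300) [ 0.563 -0.029  0.14 ]
(290, 320) [ 0.57  -0.029  0.136]
(400, 290) [0.575 0.04  0.231]
(330, 300) [ 0.503 -0.086  0.011]
(430, 330) [ 0.482 -0.049  0.001]
(420, 350) [ 0.495 -0.039  0.012]
(380, 330) [0.58  0.034 0.205]
```

```bash
python3 -m crank '[[[0,-0.001,0.02],[0,0,0]],[[0,-0.001,0.025],[0,0,0]],[[0,0,0.02],[0,0,0]],[[0,0,0.008],[0,0,0]],[[0,0,0],[0,0,0]]]'
python3 -c "
from h import *
plan(.5635,.015,.016,-90)
c=vision.capture('scene');np.savez('scene15.npz',**c)
crop(c,235,170,130,95,6,f'pics/s15.png')
"
```

```text
time: 17.55
eef_pos: [0.5634, 0.0149, 0.0168]
orientation: [0.0, 0.708, -0.706, -0.0]
contact_force: [0.4, 0.2, 0.1]
gripper_width: 0.0855
t 17.55 pos [0.5634 0.0149 0.0168] th -89.79 tilt 0.04 F [0.4 0.2 0.1] w 0.0855 q6 1.57
[[[-0.0001,-0.0001,0.0008],[0.0,-0.0,0.2]]]
```

View pics/s15.png

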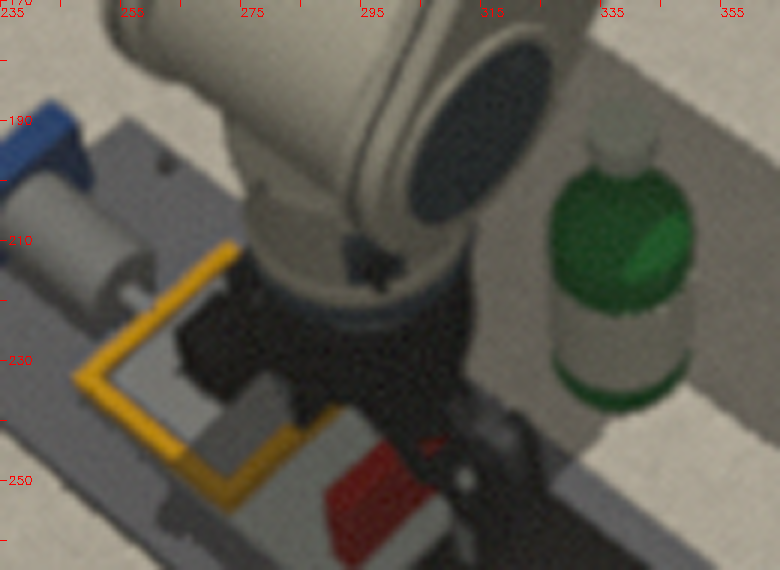

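The fingers straddle the red handle, and the bottle at (338,205) is clear. Gripping.

```bash
python3 -m crank '[[[0,0,0],[0,0,0]],[[0,0,0],[0,0,0]],[[0,0,0],[0,0,0]],[[0,0,0],[0,0,0]],[[0,0,0],[0,0,0]]]' 0 60
python3 -m crank '[[[0,0,0],[0,0,0]],[[0,0,0],[0,0,0]],[[0,0,0],[0,0,0]]]'
```

```text
time: 18.1
eef_pos: [0.5638, 0.0147, 0.0173]
orientation: [-0.0, 0.708, -0.706, 0.0]
contact_force: [-4.2, -4.8, 15.5]
gripper_width: 0.0134
time: 18.4
eef_pos: [0.5637, 0.0145, 0.0174]
orientation: [-0.0, 0.708, -0.706, 0.0]
contact_force: [-1.2, -4.1, 6.1]
gripper_width: 0.0129
```

```bash
python3 -m crank '[[[-0.005,0,0],[0,0,0]],[[-0.01,0,0],[0,0,0]],[[-0.01,0,0],[0,0,0]],[[-0.01,0,0],[0,0,0]],[[-0.01,0,0],[0,0,0]]]'
python3 -m crank '[[[-0.01,0,0],[0,0,0]],[[-0.01,0,0],[0,0,0]],[[-0.005,0,0],[0,0,0]],[[0,0,0],[0,0,0]],[[0,0,0],[0,0,0]]]'
python3 -c "
from h import *
plan(.5638,.095,.017,-90)
c=vision.capture('scene');np.savez('scene16.npz',**c)
crop(c,245,215,110,95,7,f'pics/s16.png')
c=vision.capture('top');np.savez('top16.npz',**c)
crop(c,260,170,130,95,6,f'pics/t16.png')
"
```

```text
time: 18.9
eef_pos: [0.5641, 0.059, 0.0174]
orientation: [0.0, 0.708, -0.706, 0.001]
contact_force: [1.1, -10.2, 4.1]
gripper_width: 0.0134
time: 19.4
eef_pos: [0.5642, 0.0837, 0.0174]
orientation: [-0.0, 0.708, -0.706, 0.001]
contact_force: [2.2, -11.2, 4.1]
gripper_width: 0.0133
t 19.4 pos [0.5642 0.0837 0.0174] th -89.82 tilt 0.12 F [  2.2 -11.2   4.1] w 0.0133 q6 1.7
[[[-0.0114,0.0004,0.0004],[-0.1,-0.1,0.2]]]
```

View pics/s16.png

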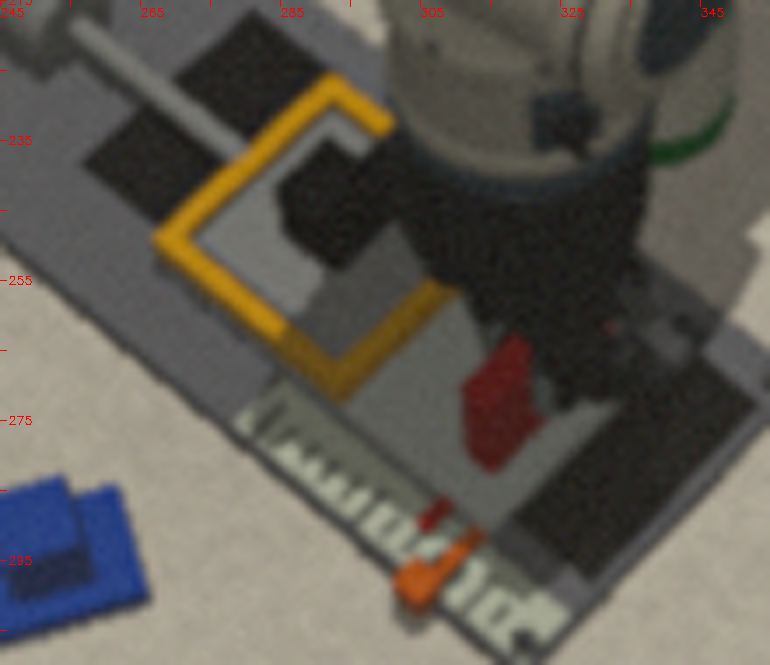

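View pics/t16.png

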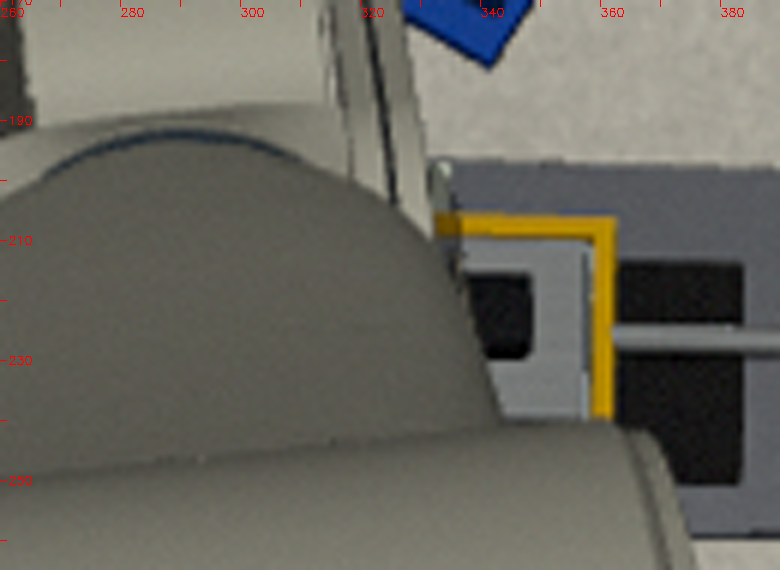

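```bash
python3 -c "
from h import *
c=load('scene16.npz');g=c['frame']
c['frame']=np.clip(c['frame'].astype(float)*1.6,0,255).astype(np.uint8)
crop(c,295,278,32,32,18,'pics/s16b.png')
f=lambda P:proj(c,P)
for z in (.016,.022): print(z,unproj(c,[(245+435/7-.43,215+514/7-.43),(245+459/7-.43,215+555/7-.43)],z).round(4))
"
```

```text
0.016 [[0.6182 0.0805 0.016 ]
 [0.624  0.097  0.016 ]]
0.022 [[0.62   0.0826 0.022 ]
 [0.6258 0.099  0.022 ]]
```

View pics/s16b.png

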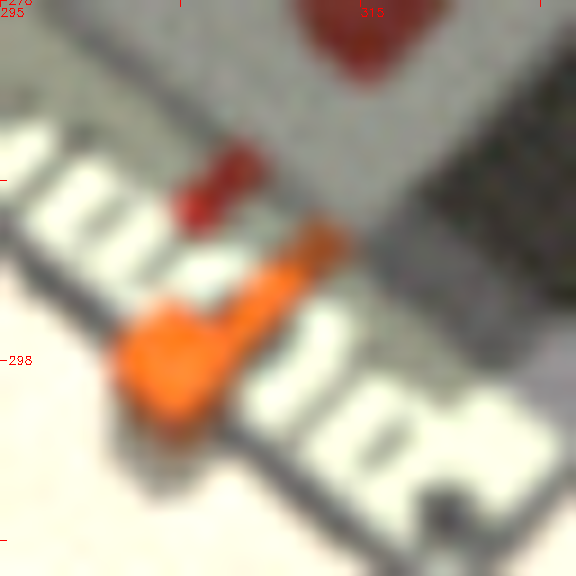

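```bash
python3 -m crank '[[[-0.005,0,0],[0,0,0]],[[-0.005,0,0],[0,0,0]],[[-0.003,0,0],[0,0,0]],[[-0.001,0,0],[0,0,0]],[[0,0,0],[0,0,0]]]'
python3 -c "
from h import *
plan(.5638,.099,.017,-90)
c=vision.capture('scene');np.savez('scene17.npz',**c)
c['frame']=np.clip(c['frame'].astype(float)*1.6,0,255).astype(np.uint8)
crop(c,295,278,32,32,18,'pics/s17.png')
c=vision.capture('top');np.savez('top17.npz',**c)
crop(c,320,180,90,70,8,f'pics/t17.png')
"
```

```text
time: 20.0
eef_pos: [0.5644, 0.0974, 0.0174]
orientation: [-0.0, 0.708, -0.706, 0.001]
contact_force: [2.9, -11.7, 4.0]
gripper_width: 0.0133
t 20.0 pos [0.5644 0.0974 0.0174] th -89.82 tilt 0.14 F [  2.9 -11.7   4. ] w 0.0133 q6 1.72
[[[-0.0016,0.0006,0.0004],[-0.1,-0.1,0.2]]]
```

View pics/s17.png

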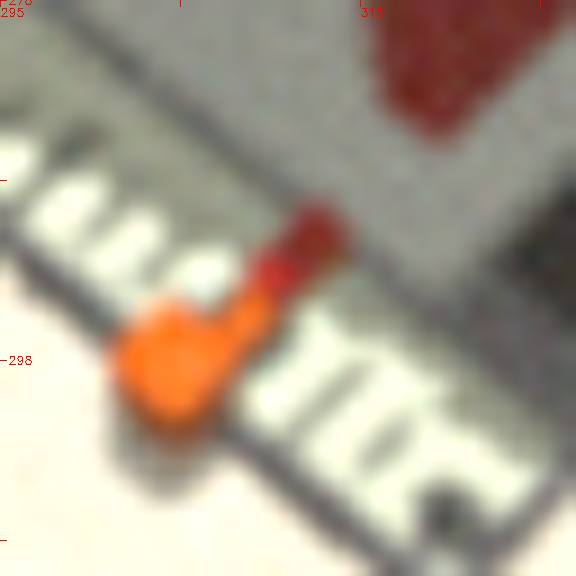

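View pics/t17.png

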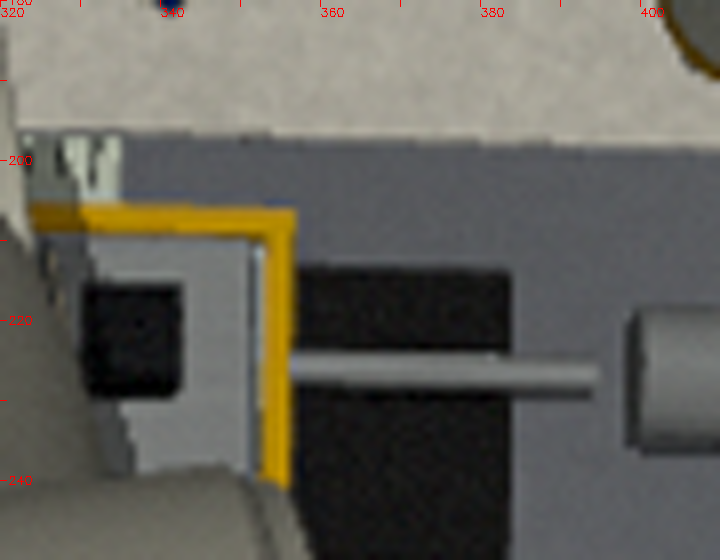

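The red pointer now lies in line over the orange marker bar (near (311,292)). The top view gives about 84.5 mm pulled, against the marker at about 85 mm. Holding.

```bash
python3 -m crank '[[[-0.0005,0,0],[0,0,0]],[[0,0,0],[0,0,0]],[[0,0,0],[0,0,0]],[[0,0,0],[0,0,0]],[[0,0,0],[0,0,0]]]'
python3 -m crank '[[[0,0,0],[0,0,0]],[[0,0,0],[0,0,0]],[[0,0,0],[0,0,0]],[[0,0,0],[0,0,0]],[[0,0,0],[0,0,0]]]'
python3 -m crank '[[[0,0,0],[0,0,0]],[[0,0,0],[0,0,0]],[[0,0,0],[0,0,0]]]'
```

```text
time: 20.6
eef_pos: [0.5644, 0.0977, 0.0174]
orientation: [-0.0, 0.708, -0.706, 0.001]
contact_force: [2.3, -13.4, 3.9]
gripper_width: 0.0133
time: 21.1
eef_pos: [0.5643, 0.0977, 0.0174]
orientation: [-0.0, 0.708, -0.706, 0.001]
contact_force: [2.9, -11.5, 4.3]
gripper_width: 0.0132
time: 21.4
eef_pos: [0.5644, 0.0977, 0.0174]
orientation: [-0.0, 0.708, -0.706, 0.001]
contact_force: [2.7, -12.1, 3.7]
gripper_width: 0.0131
```

```bash
python3 -m crank '[[[0.004,0,0],[0,0,0]],[[0.008,0,0],[0,0,0]],[[0.008,0,0],[0,0,0]],[[0.008,0,0],[0,0,0]],[[0.008,0,0],[0,0,0]]]'
python3 -m crank '[[[0.008,0,0],[0,0,0]],[[0.008,0,0],[0,0,0]],[[0.008,0,0],[0,0,0]],[[0.008,0,0],[0,0,0]],[[0.006,0,0],[0,0,0]]]'
python3 -m crank '[[[0.004,0,0],[0,0,0]],[[0.002,0,0],[0,0,0]],[[0,0,0],[0,0,0]]]'
```

```text
time: 21.9
eef_pos: [0.5641, 0.062, 0.0174]
orientation: [-0.0, 0.708, -0.706, 0.001]
contact_force: [0.0, -7.8, 4.6]
gripper_width: 0.0131
time: 22.4
eef_pos: [0.5638, 0.0244, 0.0174]
orientation: [-0.0, 0.708, -0.706, 0.0]
contact_force: [-0.5, -3.0, 5.9]
gripper_width: 0.0132
time: 22.7
eef_pos: [0.5638, 0.0185, 0.0174]
orientation: [0.0, 0.708, -0.706, 0.0]
contact_force: [-1.3, -4.3, 6.2]
gripper_width: 0.0132
```

```bash
python3 -m crank '[[[0.002,0,0],[0,0,0]],[[0.001,0,0],[0,0,0]],[[0,0,0],[0,0,0]]]';python3 -m crank '[[[0.001,0,0],[0,0,0]],[[0.001,0,0],[0,0,0]],[[0,0,0],[0,0,0]]]'
```

```text
time: 23.0
eef_pos: [0.5637, 0.0157, 0.0174]
orientation: [0.0, 0.708, -0.706, 0.0]
contact_force: [-1.4, -5.2, 5.3]
gripper_width: 0.0129
time: 23.3
eef_pos: [0.5637, 0.0138, 0.0174]
orientation: [0.0, 0.708, -0.706, 0.0]
contact_force: [-1.8, -5.4, 5.3]
gripper_width: 0.0135
```

```bash
python3 -m crank '[[[0.001,0,0],[0,0,0]],[[0.001,0,0],[0,0,0]],[[0,0,0],[0,0,0]]]';python3 -m crank '[[[0.001,0,0],[0,0,0]],[[0,0,0],[0,0,0]]]'
```

```text
time: 23.6
eef_pos: [0.5637, 0.0129, 0.0174]
orientation: [-0.0, 0.708, -0.706, -0.0]
contact_force: [-1.0, 2.0, 6.3]
gripper_width: 0.0133
time: 23.8
eef_pos: [0.5637, 0.0129, 0.0174]
orientation: [-0.001, 0.708, -0.706, -0.001]
contact_force: [-2.5, 8.7, 6.0]
gripper_width: 0.0135
```

The sled is against its home stop at y = 0.0129, so the hold was at 84.8 mm. Releasing.

```bash
python3 -m crank '[[[-0.001,0,0],[0,0,0]],[[0,0,0],[0,0,0]]]'; python3 -m crank '[[[0,0,0],[0,0,0]],[[0,0,0],[0,0,0]],[[0,0,0],[0,0,0]],[[0,0,0],[0,0,0]],[[0,0,0],[0,0,0]]]' 0.75
python3 -m crank '[[[0,0,-0.01],[0,0,0]],[[0,0,-0.03],[0,0,0]],[[0,0,-0.04],[0,0,0]],[[0,0,-0.04],[0,0,0]],[[0,0,-0.04],[0,0,0]]]'
python3 -c "
from h import *
plan(.40,-.30,.25,-90)"
```

```text
time: 24.0
eef_pos: [0.5637, 0.0129, 0.0174]
orientation: [-0.0, 0.708, -0.706, -0.0]
contact_force: [-1.2, 1.8, 5.4]
gripper_width: 0.0131
time: 24.5
eef_pos: [0.5635, 0.0124, 0.0168]
orientation: [0.0, 0.708, -0.706, -0.0]
contact_force: [-0.2, -0.7, 0.2]
gripper_width: 0.064
time: 25.0
eef_pos: [0.5633, 0.0125, 0.1792]
orientation: [-0.0, 0.708, -0.706, 0.0]
contact_force: [0.6, -0.8, 0.3]
gripper_width: 0.0642
t 25.0 pos [0.5633 0.0125 0.1792] th -89.79 tilt 0.02 F [ 0.6 -0.8  0.3] w 0.0642 q6 1.57
[[[0.039,0.0206,-0.0089],[-0.0,0.0,0.0]],[[0.039,0.0205,-0.0089],[-0.0,0.0,0.0]],[[0.039,0.0205,-0.0089],[-0.0,0.0,0.0]],[[0.039,0.0205,-0.0089],[-0.0,0.0,0.0]],[[0.039,0.0205,-0.0089],[-0.0,0.0,0.0]]]
[[[0.039,0.0205,-0.0089],[-0.0,0.0,0.0]],[[0.039,0.0204,-0.0089],[-0.0,0.0,0.0]],[[0.039,0.0204,-0.0089],[-0.0,0.0,0.0]]]
```

Move the arm clear and take final pictures.

```bash
python3 -m crank '[[[0.039,0.01,-0.01],[0,0,0]],[[0.039,0.02,-0.01],[0,0,0]],[[0.039,0.02,-0.01],[0,0,0]],[[0.039,0.02,-0.01],[0,0,0]],[[0.039,0.02,-0.01],[0,0,0]]]'
python3 -m crank '[[[0.039,0.02,-0.01],[0,0,0]],[[0.039,0.02,-0.01],[0,0,0]],[[0.03,0.02,0],[0,0,0]],[[0.03,0.02,0],[0,0,0]],[[0,0,0],[0,0,0]]]'
python3 -c "
from h import *
plan(.4,-.3,.25,-90)
for n in('scene','top'):
  c=vision.capture(n);np.savez(n+'20.npz',**c);cv2.imwrite(f'pics/{n}20.png',c['frame'][:,:,::-1])
  c0=load(n+'0.npz');crop(c,*((268,182,130,90) if n=='top' else (200,150,130,100)),6,f'pics/{n}20c.png')
"
```

```text
time: 25.5
eef_pos: [0.4732, -0.1841, 0.2282]
orientation: [-0.0, 0.709, -0.706, 0.0]
contact_force: [0.8, -0.6, 0.1]
gripper_width: 0.0638
time: 26.0
eef_pos: [0.3927, -0.324, 0.2478]
orientation: [-0.0, -0.707, 0.707, -0.001]
contact_force: [0.2, 0.8, -0.4]
gripper_width: 0.0639
t 26.0 pos [ 0.3927 -0.324   0.2478] th -90.02 tilt 0.09 F [ 0.2  0.8 -0.4] w 0.0639 q6 0.86
[[[-0.024,-0.0072,-0.0022],[-0.0,-0.1,-0.0]]]
```

View pics/top20.png

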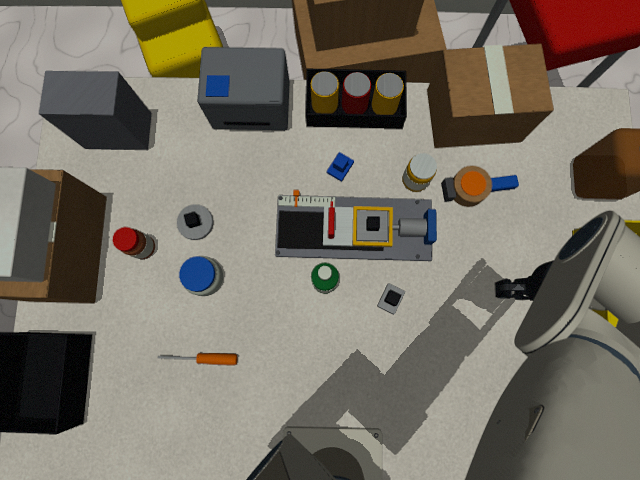

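View pics/top20c.png

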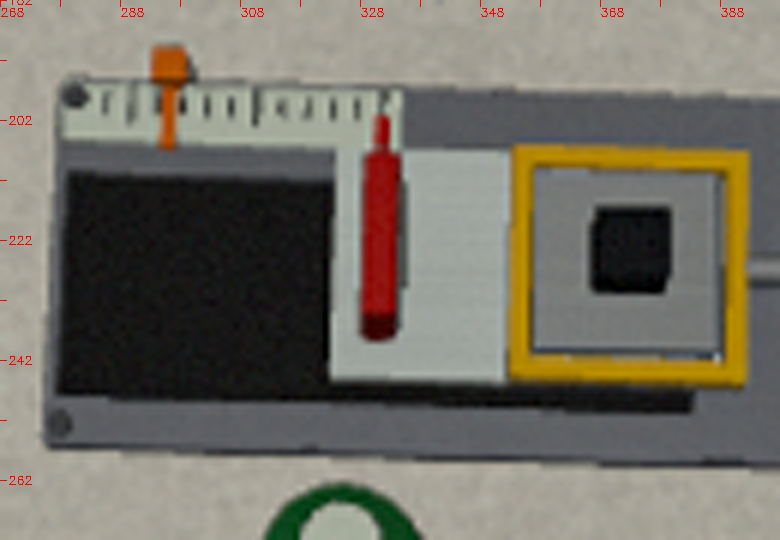

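View pics/scene20.png

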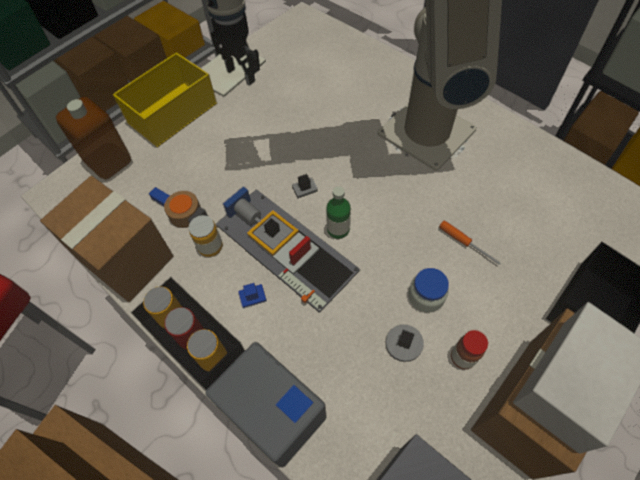

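The plate is seated in the frame at about (373,226), the sled handle and pointer are back at their start pixels, and the marker is unmoved at (296,197). The oblong plate is flat at (391,298) and everything else is unchanged. Handing in.

```bash
python3 -c "
from cell import robot
print(robot.close_job())"
```

```text
the job is handed in; nothing more can be done
None
```

The job is done and handed in at about 26 s of the 72 s allowed; no verdict was reported.

- **Oblong plate:** lifted out of the sled and set flat on free bench at about (0.40, -0.13) m.
- **Square plate:** seated in the recess with the sled at home. It stopped at the expected floor height, and the final pictures show it square inside the yellow walls.
- **Pull:** drawn out 84.8 mm by arm position, measured from the home stop. The marker measured 85–86 mm in the cameras, and the pointer lay over the marker bar in the picture. I held it there for about 1.4 s.
- **Return:** eased back to the stop over about 2 s, at roughly 0.08 m/s, then released.
- **Last check:** in the final pictures the handle and pointer are back at their starting pixels. The marker, the blue look-alike and the other things look unmoved, and the gripper is clear of everything.

Some things went wrong or disagreed along the way:

- **Fingertip height:** the fingertips stood about 27 mm higher than the reported TCP. The oblong plate was therefore held only near the top of its block, and the first close on the square plate came down on top of the block. The plate did not move; I regripped lower.
- **Placing offset:** the two cameras differed by up to about 3 mm. Placing the square plate from the measured distance alone would have been about 4 mm off along the pull direction, so I corrected it by eye against the walls.
- **Unneeded turn:** I turned the plate about 2° on a misread edge and took most of it back before lowering.

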